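# Roll freshly mounted lino blocks through the press

## Robot

A 6-joint arm with a two-finger parallel gripper is mounted at the origin on a cart in front of the work surface, level with it; the furniture and walls round the work are solid. World frame = base frame: x ahead of the robot, y to its left, z up, the work surface at z = 0. Lengths are in m, angles in rad, forces in N, time in s.
With the tool pointing down it reaches from about 0.275 to 0.85 m from the base axis. Payload 19 kg.
Tool frame: the origin (TCP) lies at the very end of the fingers, on their centre line; the grasp point (between the pads) lies 19 mm behind it; x points along the fingers, y is the direction in which the jaws open and shut, and the axes are right-handed (so a half turn about x gives the same grasp; the last joint's range is limited). The gripper opens to 85 mm and grips with 20 to 120 N. Pads are 22 mm wide; open, the fingers measure 114 mm over their backs; the gripper's body (76 mm by 85 mm) begins 54 mm behind the grasp point. The pads swing forward as they close: fully open they stand 13 mm farther back than shut.
Start: joints at [1.01, 0.15, 1.437, -0, 1.554, -0.134], TCP at [0.238, 0.523, 0.231] pointing down, gripper open.
Joint ranges: [-2.8, 2.8], [-0.68, 2.1], [0.12, 2.68], [-1.39, 4.53], [0.16, 2.79], [-2.81, 2.81]. Speed limits (rad/s): [1.89, 1.89, 2.22, 3.01, 3.01, 3.01].

## Interface

Orientations are given as a unit quaternion [x, y, z, w].
In Python, from bench import arm gives the robot as it stands. The module is installed in compiled form; this text tells all that it offers.
- The arm moves only by the tool send_rows, never from a script. Its argument "moves" is a list that holds one entry, the list of rows, each a list of 5 numbers: the closure, from -1 (fully open) to 1 (shut), so that 0 is half open, then the shift along the tool's x, y, z in m, then the turn about the tool's x in rad. In form: [[[gripper, dx, dy, dz, yaw], ...]]. A call has 1 to 10 rows; each row shifts and turns the commanded pose from where the row before left it, along the tool's axes as they then stand; what a row does not reach is not made up. A row lasts 1/8 s, in which the tool goes at most 62.5 mm and 10.7 degrees, less where a joint would pass 70% of its speed; a pose out of reach is approached as far as the arm can. A call with a gripper value outside its range is refused whole. The fingers move at their own pace and stop on an object; the grip force is fixed at half the most. Time passes only in rows, so rows that do not move let the fingers close. It gives the time, the measured TCP pose, the force and the opening at its end, in the units of the state.
- arm.get_state(): the state, without advancing time (a new reading comes with each control period).
- arm.read_camera(name): name is "scene" or "top" or "wrist"; returns the picture (480x640x3 uint8, red, green, blue); there is no depth.
- arm.camera_params(name): a dict with "mtx" (3x3 intrinsics, pixels), "origin" and "attitude" of the camera in the world; the wrist camera has in their place "T_tool_cam" (4x4, takes a point from camera to tool coordinates, whose origin is the TCP and whose axes are the tool frame's). Camera axes: x right, y up, looking along -z (the intrinsics and any distortion apply to the point x, -y, -z); pixel columns grow to the right and rows downward; lengths in m; the calibration is good to about 2 mm. A picture is of the moment at which its call begins: read the wrist's pose just before it. camera_params takes no time and is no camera call.
- arm.job_done(): hands the job in, once; it reports no verdict.
The state is a dict: "time_s": time; "q": joint angles; "dq": joint speeds; "effort": joint torques, N m; "tool_pos": TCP position; "tool_rot": TCP orientation; "contact_force": force on the tool from outside, world axes, zero at the start; "moment": the same for the moment, N m; "opening": finger opening in m.
Only numpy, scipy, OpenCV 4.12 (cv2) and the standard library are available. Lean on these libraries where they do the work, as an engineer would, in place of code of your own. Each camera call takes 0.05 s, during which the arm holds its last target. There are 200 camera calls.

## Task

The lino has just been glued to the printing blocks and needs one pass under pressure to bond. Lay every block, lino up, on the bed of the press at its left end, and set the roller down by swinging the sprung tension wheel round with the locking pin in its lug and dropping the pin home through the plate; with the pin in, crank the bed all the way across to the right. Then pull the pin so that the wheel springs back, lay the blocks flat on the slatted drying board, put the pin back upright in its parking hole, and leave the paint tubes and the marker where they are.

Things in the scene. Friction and masses are not known exactly. Their poses are not given: they have to be found in the camera images.
- block_a: lino block: pale wooden mount with a grey lino face on top carved with straight stripes; 48 (its x) x 52 (its y) x 28 mm high, about 0.16 kg. Origin: centre of the underside, z up. Two or three of the blocks are present in a run (None at the start: absent). Lies loose on the table at the left front at the start.
- block_b: lino block: pale wooden mount with a grey lino face on top carved with a leaf; 48 (its x) x 60 (its y) x 28 mm high, about 0.16 kg. Origin: centre of the underside, z up. Two or three of the blocks are present in a run (None at the start: absent). Lies loose on the table at the left front at the start.
- block_c: lino block: pale wooden mount with a grey lino face on top carved with a ring between two bars; 48 (its x) x 68 (its y) x 28 mm high, about 0.16 kg. Origin: centre of the underside, z up. Two or three of the blocks are present in a run (None at the start: absent). Lies loose on the table at the left front at the start.
- pin: locking pin: steel shank 12 mm thick, 42 mm long with a tapered nose; above it a collar 26 mm across, 6 mm thick; on top a black square grip 20 x 20 mm, 42 mm tall (48 to 90 mm above the nose). 0.12 kg. Origin at the nose's end, z up to the grip, x and y square to the grip's faces. Stands in its parking hole at the start.
- pin_tip (a point): the end of the pin's nose (same point as pin)
- press: roller press of dark cast iron, fixed on the table: base 186 (x) x 650 (y) x 16 mm, cheeks at x = +-84 mm, steel roller 44 mm thick along x between them, and above it a crosshead plate 186 x 100 mm with its top 146 mm above the table. Origin on the table under the roller; x away from the robot, y to the left along the bed's travel. Place and yaw vary.
- wheel (a joint): angle of the sprung tension wheel on the crosshead (upright axis), rad: 0 = sprung back, roller 6 mm clear of the blocks; 1.2 = its hole is over the lock hole and the sprung roller is down, 2 mm below block tops; stop at 1.3. Grows anticlockwise from above: the hole swings left to right on the robot's side. A spring (0.15 N m at 0, 0.33 at 1.2) drives it back unless held or pinned.
- wheel_hole (a point): top centre of the pin hole in the wheel's lug: 15 mm wide, through, lug 34 x 32 x 14 mm, 55 mm from the axis; moves with the wheel. The lug runs 4 mm above the crosshead plate, which is solid under its path except for the lock hole: a pin put into the lug down to the plate can carry the wheel round and then drop into the lock hole.
- wheel_axis (a point): point on the wheel's axis at the height of the wheel_hole mouth (164 mm); rim 81 mm across, 11 mm thick, hub and spring up to 186 mm
- lock_hole (a point): centre of the mouth of the lock hole in the crosshead plate, 15 mm wide, through the 18 mm plate; 18 mm lower than wheel_hole. Pinned, the pin's collar rests on the lug and its nose is 24 mm below this point
- park_hole (a point): centre of the mouth of the pin's parking hole, 15 mm wide, through the same plate at its front left corner; parked, the pin's collar rests on the plate and its nose is 42 mm below this point
- bed (a joint): travel of the bed, m: 0 = fully left (to within 10 mm at the start), 0.38 = fully right, just short of its stop. Driven only by the crank, 0.19 m a turn; it stays where it is left.
- bed_mid (a point): middle of the bed's upper face (45 mm above the table), axes as the press; moves with the bed. The face is 120 mm in x and runs from y = -114 mm to a brass stop strip, 8 mm high, at y = +99 mm. Crosshead and wheel cover 50 mm to each side of the press's middle; bed_mid lies 185 mm left of the middle with the bed fully left, 195 mm right of it fully right.
- crank (a joint): angle of the crank, rad, grows clockwise as seen from the robot (about the press's +x); 0 = handle straight up over the axis with the bed fully left; 12.57 (two full turns) = bed fully right. Turning takes about 2 N at the handle.
- crank_axis (a point): point on the crank's level axis (along the press's x, 100 mm above the table), in front of the front cheek, at the same x as the handle's middle
- crank_handle (a point): middle of the wooden crank handle: level bar along the press's x, 22 mm thick, 68 mm long, turning freely on its spindle, 50 mm from the axis; the crank arm is 34 mm behind its middle, the front end 34 mm in front
- drying_board: slatted wooden drying board, 96 (x) x 270 (y) x 20 mm high, fixed at the right front. Origin: centre of its underside; it lies along its y.
- tube_green: paint tube, 133 mm, lying at the left - a bystander, not to be disturbed
- tube_rose: paint tube, 118 mm, lying at the right - a bystander, not to be disturbed
- marker: felt marker, 128 mm, lying at the left - a bystander, not to be disturbed
There are look-alikes about, which are no part of the job. Leave any blue look-alike of the pin alone.

How it is judged:
By the outcome, as a careful person would: the job done as asked, in the order asked, and still so for the second after the job is handed in, with the robot touching nothing.
Of block_a, block_b, block_c only 2 to 3 are there at a start; the rules pass over those that are not, and their reading is None.
At some moment in a run one of block_a, block_b, block_c may be knocked a few centimetres aside while the robot is not near it.
It also fails if it takes over 210 s, if anything falls off the work surface, if the arm or the gripper's body presses on something with over 40 N, if the wrist force passes 120 N, or if a joint passes its speed limit or range.

## Working session

There is one attempt and no reset: what is moved stays moved. The work goes in short steps, Python scripts to look and compute and a tool call to move; the robot and the scene stay as the last step left them, time stands still between calls to the robot, and variables do not carry over. Pictures are saved under pics/ and viewed, about 12 in all and at most 16, crops included, and the job is handed in when it is done.

Besides the shell and the picture viewer there is one more tool, called by a JSON object that holds its "method" and its "body", one argument or row to a line. send_rows: Moves the arm, as the interface text tells. Its arguments: {"type":"object","properties":{"moves":{"type":"array","items":{"type":"array","items":{"type":"array","items":{"type":"number"}}}}},"required":["moves"]}

```bash
mkdir -p pics; cat > h.py <<'E'
import numpy as np, cv2
from bench import arm
from scipy.spatial.transform import Rotation as R
def cam(n,st=None):
    p=arm.camera_params(n); K=np.array(p['mtx'])
    if n=='wrist':
        st=st or arm.get_state()
        T=np.eye(4);T[:3,:3]=R.from_quat(st['tool_rot']).as_matrix();T[:3,3]=st['tool_pos']
        T=T@np.array(p['T_tool_cam']);return K,T[:3,3],T[:3,:3]
    a=np.array(p['attitude']); 
    A=a if a.shape==(3,3) else R.from_quat(a).as_matrix()
    return K,np.array(p['origin']),A
def ray(c,u,v):
    K,o,A=c; d=np.linalg.inv(K)@[u,v,1]; return o,A@(d*[1,-1,-1])
def plane(c,u,v,z):
    o,d=ray(c,u,v); return o+d*(z-o[2])/d[2]
def proj(c,P):
    K,o,A=c; x=(np.atleast_2d(P)-o)@A*[1,-1,-1]; x=x@K.T; return x[:,:2]/x[:,2:]
def tri(obs):
    M=np.zeros((3,3));b=np.zeros(3)
    for c,u,v in obs:
        o,d=ray(c,u,v);d=d/np.linalg.norm(d);Q=np.eye(3)-np.outer(d,d);M+=Q;b+=Q@o
    return np.linalg.solve(M,b)
def shot(n,f=None):
    st=arm.get_state(); im=arm.read_camera(n)[:,:,::-1].copy()
    if f: cv2.imwrite('pics/'+f+'.png',im)
    return im,cam(n,st)
E
python3 - <<'E'
from h import *
for n in('scene','top','wrist'): 
    im,c=shot(n,n+'0'); print(n,arm.camera_params(n))
print(arm.get_state())
E
```

```text
scene {'mtx': array([[604.43350579,   0.        , 323.68826363],
       [  0.        , 604.43350579, 234.76213114],
       [  0.        ,   0.        ,   1.        ]]), 'origin': array([-0.13443764, -1.2053087 ,  0.72728661]), 'attitude': array([ 0.53398771, -0.13321513, -0.2195466 ,  0.80554959])}
top {'mtx': array([[568.38564831,   0.        , 327.45965994],
       [  0.        , 568.38564831, 240.03744186],
       [  0.        ,   0.        ,   1.        ]]), 'origin': array([0.39999542, 0.03700915, 1.60233697]), 'attitude': array([ 0.02500204, -0.03673369, -0.70436934,  0.70844151])}
wrist {'mtx': array([[428.38206266,   0.        , 317.27500584],
       [  0.        , 428.38206266, 237.95369192],
       [  0.        ,   0.        ,   1.        ]]), 'T_tool_cam': array([[-2.87428753e-04,  3.10894153e-01, -9.50444498e-01,
        -1.42359183e-01],
       [ 9.99999656e-01, -6.49635308e-04, -5.14913259e-04,
         5.60820453e-04],
       [-7.77525826e-04, -9.50444319e-01, -3.10893859e-01,
        -7.93679218e-02],
       [ 0.00000000e+00,  0.00000000e+00,  0.00000000e+00,
         1.00000000e+00]])}
{'time_s': 0.15, 'q': array([ 1.00997779e+00,  1.50857680e-01,  1.43782627e+00,  1.28970561e-06,
        1.55379039e+00, -1.33976839e-01]), 'dq': array([-0.00066901, -0.00101915, -0.00132666, -0.00122034, -0.00073569,
        0.00037551]), 'effort': array([ 1.25704024e-03, -7.13387060e+01, -5.71046519e+01, -2.84116559e-04,
        7.31981912e-03,  1.59310440e-05]), 'tool_pos': array([0.23796197, 0.52326017, 0.23085048]), 'tool_rot': array([ 0.14947535,  0.69117049, -0.15006125,  0.69095738]), 'contact_force': array([-0.54507035, -0.38314894,  1.03016446]), 'moment': array([0.0158593 , 0.00417451, 0.00868919]), 'opening': 0.08566668450599571}
```

View pics/top0.png

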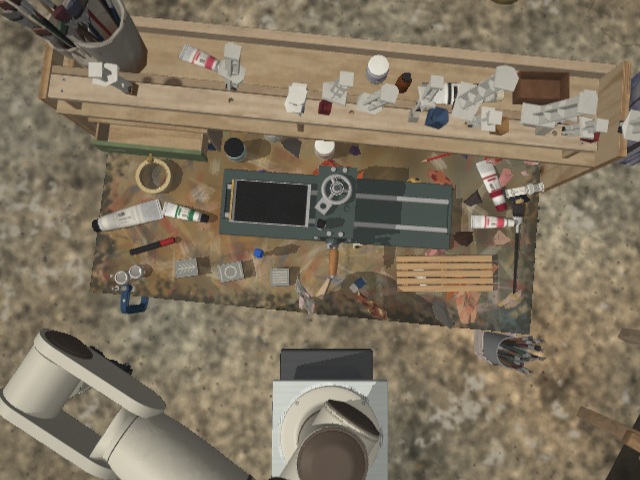

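View pics/scene0.png

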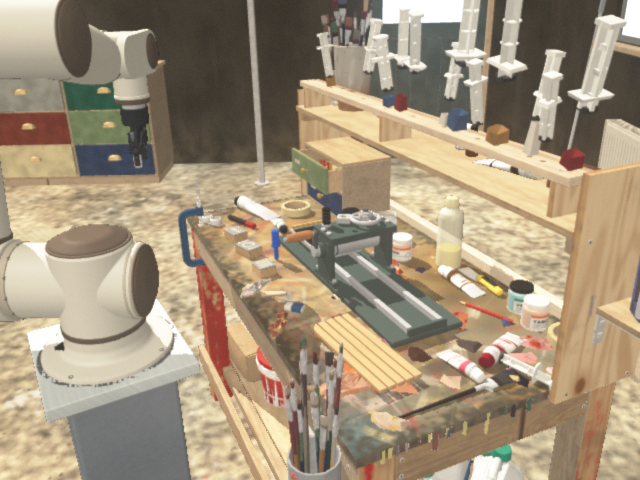

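The top view shows three blocks at (187,268), (231,271) and (280,277). The bed is at (270,202), the wheel at (336,188) with its lug near (320,208), the crank handle near (333,260) and the board at (447,273). There is a blue look-alike at (258,253). Next I'll estimate positions from an enlarged crop.

```bash
python3 - <<'E'
from h import *
c=cam('top');im=cv2.imread('pics/top0.png')
P=lambda u,v,z:plane(c,u,v,z).round(4)
for n,u,v,z in [('blk',187,268,.028),('blk',231,271,.028),('blk',280,277,.028),('whl',336,188,.175),('lug',321,208,.164),('handle',333,260,.15),('board',447,273,.02),('bedTL',231,180,.045),('bedBL',230,221,.045),('bedTR',311,184,.045),('bedBR',308,226,.045),('baseTL',225,170,.016),('baseBL',221,235,.016),('baseTR',454,186,.016),('baseBR',450,247,.016)]: print(n,P(u,v,z))
cr=cv2.resize(im[150:300,160:360],None,fx=4,fy=4,interpolation=cv2.INTER_CUBIC);cv2.imwrite('pics/c1.png',cr)
w=cv2.imread('pics/wrist0.png')
E
```

```text
blk [0.458  0.3982 0.028 ]
blk [0.4504 0.277  0.028 ]
blk [0.4346 0.1418 0.028 ]
whl [ 0.658  -0.0074  0.175 ]
lug [0.608  0.0303 0.164 ]
handle [ 0.4761 -0.0012  0.15  ]
board [ 0.4485 -0.323   0.02  ]
bedTL [0.7015 0.2794 0.045 ]
bedBL [0.5873 0.2799 0.045 ]
bedTR [0.6921 0.0579 0.045 ]
bedBR [0.5749 0.0653 0.045 ]
baseTL [0.7356 0.3014 0.016 ]
baseBL [0.5512 0.3087 0.016 ]
baseTR [ 0.6952 -0.3472  0.016 ]
baseBR [ 0.5216 -0.3334  0.016 ]
```

View pics/c1.png

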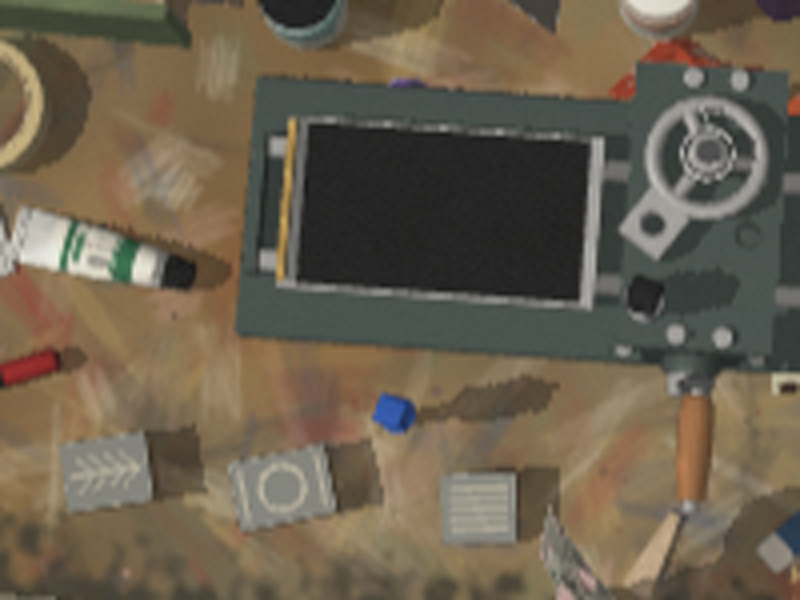

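{"method": "send_rows", "body": {
  "moves": [
    [[-1,-0.04,0,0,-0.142],[-1,-0.04,0,0,-0.142],[-1,-0.04,0,0,-0.143],[-1,0,-0.042,0.027,0],[-1,0,-0.042,0.027,0],[-1,0,-0.042,0.027,0],[-1,0,-0.042,0.027,0],[-1,0,-0.042,0.027,0],[-1,0,-0.042,0.027,0],[-1,0,-0.042,0.027,0]]
  ]
}}

```text
time_s: 1.4
tool_pos: [0.4277, 0.2279, 0.3512]
tool_rot: [-0.0, 0.707, 0.0, 0.707]
contact_force: [1.1, 1.0, -0.8]
opening: 0.0856
```

{"method": "send_rows", "body": {
  "moves": [
    [[-1,0,-0.042,0.027,0],[-1,0,-0.042,0.027,0],[-1,0,-0.035,0.02,0],[-1,0,0,0,0],[-1,0,0,0,0]]
  ]
}}

```text
time_s: 2.02
tool_pos: [0.5009, 0.1107, 0.3512]
tool_rot: [0.0, 0.707, 0.0, 0.707]
contact_force: [-0.1, -0.2, 0.2]
opening: 0.0856
```

```bash
python3 - <<'E'
from h import *
im,c=shot('wrist','w1'); s=arm.get_state(); print(s['time_s'],s['tool_pos'],s['tool_rot']); np.save('w1.npy',np.array([*s['tool_pos'],*s['tool_rot']]))
E
```

```text
2.075 [0.50078771 0.11108795 0.35135048] [-2.23710519e-04  7.07114411e-01  3.16612129e-04  7.07099045e-01]
```

View pics/w1.png

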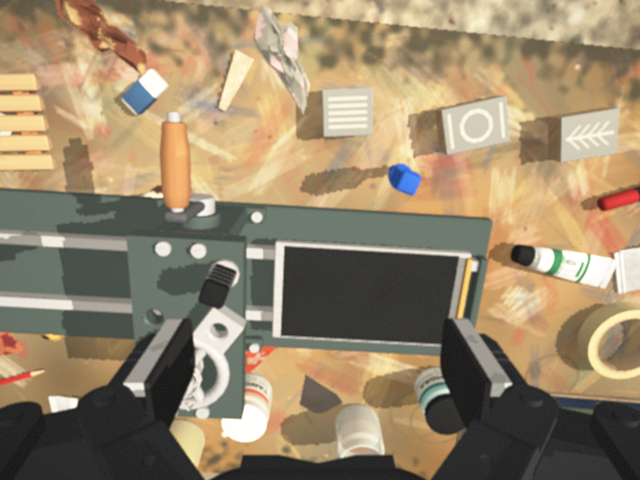

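The wrist view shows the blocks clearly at (348,112), (476,124) and (588,134). The pin grip is at (217,287), the lug hole at (219,328), the lock hole at (155,316), the handle at (175,160) and the bed corners at (283,241), (467,258), (448,343) and (274,335). I'll take a second viewpoint.

{"method": "send_rows", "body": {
  "moves": [
    [[-1,0,-0.032,-0.015,0],[-1,0,-0.032,-0.015,0],[-1,0,-0.032,-0.015,0],[-1,0,-0.034,-0.015,0],[-1,0,0,0,0],[-1,0,0,0,0]]
  ]
}}

```text
time_s: 2.82
tool_pos: [0.4411, -0.0187, 0.3515]
tool_rot: [-0.0, 0.707, 0.0, 0.707]
contact_force: [0.3, 0.2, -0.3]
opening: 0.0853
```

```bash
python3 - <<'E'
from h import *
im,c=shot('wrist','w2'); s=arm.get_state(); print(s['time_s'],s['tool_pos'],s['tool_rot']); np.save('w2.npy',np.array([*s['tool_pos'],*s['tool_rot']]))
a=im[40:440,140:640] 
cv2.imwrite('pics/w2c.png',cv2.resize(im[60:430,100:560],None,fx=1.6,fy=1.6,interpolation=cv2.INTER_CUBIC))
E
```

```text
2.875 [ 0.44123243 -0.01858518  0.35139989] [-4.70647007e-04  7.07029232e-01  5.27227004e-04  7.07183969e-01]
```

View pics/w2c.png

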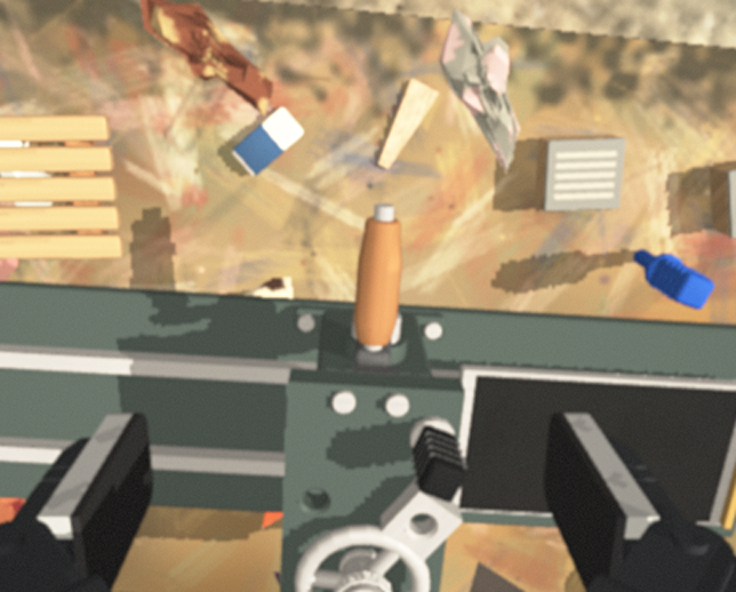

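```bash
cat > m1.py <<'E'
from h import *
def ld(n):
    a=np.load(n+'.npy'); return cv2.imread(f'pics/{n}.png'),cam('wrist',{'tool_pos':a[:3],'tool_rot':a[3:]})
i1,c1=ld('w1');i2,c2=ld('w2');it,ct=cv2.imread('pics/top0.png'),cam('top')
def rect(im,x0,y0,x1,y1,f):
    s=im[y0:y1,x0:x1]; m=f(s).astype(np.uint8)
    m=cv2.morphologyEx(m,cv2.MORPH_CLOSE,np.ones((5,5)))
    cs,_=cv2.findContours(m,cv2.RETR_EXTERNAL,cv2.CHAIN_APPROX_NONE);k=max(cs,key=cv2.contourArea)
    (u,v),wh,a=cv2.minAreaRect(k); return (u+x0,v+y0),wh,cv2.boxPoints(((u+x0,v+y0),wh,a)),cv2.contourArea(k),k[:,0]+[x0,y0]
hsv=lambda s:cv2.cvtColor(s,cv2.COLOR_BGR2HSV).astype(int)
grey=lambda s:(hsv(s)[...,1]<45)&(hsv(s)[...,2]>100)
orange=lambda s:(hsv(s)[...,1]>130)&(hsv(s)[...,2]>110)&(hsv(s)[...,0]<18)
dark=lambda t:(lambda s:s.max(2)<t)
def show(n,c,r,z):
    p=np.array([plane(c,*q,z)[:2] for q in r[2]]);m=plane(c,*r[0],z)
    e=p[1]-p[0];f=p[2]-p[1]
    print(n,'c',m.round(4),'sides',np.linalg.norm(e).round(4),np.linalg.norm(f).round(4),'ang',np.degrees(np.arctan2(e[1],e[0])).round(1), 'area',r[3])
if __name__=='__main__':
    for n,b in [('a',(312,78,382,148)),('c',(432,86,520,165)),('b',(550,98,630,172))]:
        r=rect(i1,*b,grey);show('blk '+n,c1,r,.028)
    r=rect(i1,270,238,480,350,dark(60));show('bed',c1,r,.045)
    for n,im,c,h in [('h1',i1,c1,(155,115,200,212)),('h2',i2,c2,(318,180,360,285))]:
        r=rect(im,*h,orange);print(n,np.round(r[0],1),r[1],np.round(r[2],1).tolist())
    for n,im,b in [('lug1',i1,(210,318,230,338)),('lug2',i2,(353,376,375,398)),('lock1',i1,(143,307,167,326)),('lock2',i2,(287,360,308,383))]:
        g=im[b[1]:b[3],b[0]:b[2]].max(2); t=(int(g.min())+int(np.median(g)))//2
        r=rect(im,*b,dark(t));print(n,np.round(r[0],1),np.round(r[1],1),t,r[3])
    for n,im,b in [('g1',i1,(195,255,240,310)),('g2',i2,(350,315,395,375))]:
        r=rect(im,*b,dark(45));print(n,np.round(r[2],1).tolist())
    G=np.hstack([cv2.resize(i1[250:350,140:260],None,fx=3.3,fy=5,interpolation=cv2.INTER_CUBIC),cv2.resize(i2[310:410,280:400],None,fx=3.3,fy=5,interpolation=cv2.INTER_CUBIC)])
    cv2.imwrite('pics/z.png',G)
E
python3 m1.py
```

```text
blk a c [0.4357 0.142  0.028 ] sides 0.0503 0.0481 ang 90.1 area 2222.0
blk c c [0.4484 0.2781 0.028 ] sides 0.0696 0.0482 ang 100.8 area 2843.5
blk b c [0.4583 0.3992 0.028 ] sides 0.0652 0.0478 ang 99.0 area 2437.0
bed c [0.6424 0.1812 0.045 ] sides 0.117 0.2116 ang 175.5 area 14570.0
h1 [175.5 164. ] (84.0, 29.0) [[161.0, 122.0], [190.0, 122.0], [190.0, 206.0], [161.0, 206.0]]
h2 [336.2 235.9] (26.002836227416992, 77.34365844726562) [[320.3999938964844, 273.5], [326.1000061035156, 196.39999389648438], [352.1000061035156, 198.3000030517578], [346.29998779296875, 275.3999938964844]]
lug1 [220.6 328.7] [14.8  9.3] 141 84.0
lug2 [364.5 386. ] [13.4 10.6] 150 108.0
lock1 [157.  318.5] [10. 13.] 88 63.5
lock2 [299.5 372.5] [ 9. 15.] 86 96.5
g1 [[197.6999969482422, 300.5], [206.1999969482422, 277.79998779296875], [227.8000030517578, 285.8999938964844], [219.3000030517578, 308.6000061035156]]
g2 [[350.0, 358.0], [366.3999938964844, 325.20001220703125], [396.3999938964844, 340.20001220703125], [380.0, 373.0]]
```

View pics/z.png

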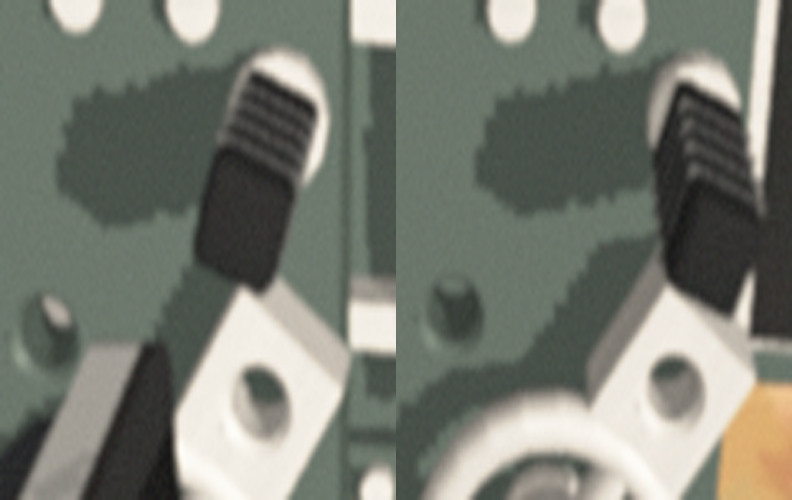

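```bash
python3 - <<'E'
from m1 import *
L=lambda x,y:(140+x/3.3,250+y/5)
Q=lambda x,y:(280+(x-396)/3.3,310+y/5)
for n,a,b,z in [('lug',(262,403),(677,388),.164),('lock',(47,333),(455,312),.146),('grip',(246,219),(716,245),.194)]:
    u,w=L(*a),Q(*b); T=tri([(c1,*u),(c2,*w)]); print(n,T.round(4),plane(c1,*u,z).round(4),plane(c2,*w,z).round(4))
for c,f,k in [(c1,L,[(222,150),(298,182),(265,290),(198,250)]),(c2,Q,[(700,182),(760,215),(735,308),(668,272)])]:
    p=np.array([plane(c,*f(*q),.194)[:2] for q in k]); e=np.roll(p,-1,0)-p
    print(np.linalg.norm(e,axis=1).round(4),np.degrees(np.arctan2(e[:,1],e[:,0])).round(1),p.mean(0).round(4))
# handle front/back end, two views, on axis
for n,a,b in [('front',(174,121),(339.6,192.5)),('back',(176,207),(334.5,275))]:
    print(n,tri([(c1,*a),(c2,*b)]).round(4))
print('wheel c2 crop hub',plane(c2,100+362/1.6,60+565/1.6,.175).round(4))
# board top outline
r=rect(i2,100,120,180,230,lambda s:(hsv(s)[...,0]<28)&(hsv(s)[...,0]>12)&(hsv(s)[...,1]>60)&(hsv(s)[...,2]>190));print(r[2])
ct=cam('top'); r=rect(it,385,245,510,300,lambda s:(hsv(s)[...,1]>60)&(hsv(s)[...,2]>150)); show('board',ct,r,.02)
r=rect(it,222,170,318,232,dark(45)); show('bedtop',ct,r,.045)
E
```

```text
lug [0.6152 0.0262 0.1626] [0.6146 0.0265 0.164 ] [0.6139 0.0261 0.164 ]
lock [ 0.6106 -0.0362  0.1462] [ 0.6108 -0.0364  0.146 ] [ 0.6106 -0.0362  0.146 ]
grip [0.5673 0.0314 0.1886] [0.565  0.0327 0.194 ] [0.5634 0.0306 0.194 ]
[0.018  0.0204 0.0167 0.0182] [  72.9  -25.9 -114.2  157.6] [0.5649 0.0326]
[0.0161 0.0184 0.0182 0.0183] [  67.8  -16.6 -112.1  156.9] [0.5634 0.0305]
front [ 4.378e-01 -2.000e-04  1.459e-01]
back [ 0.5062 -0.0032  0.1552]
wheel c2 crop hub [ 0.633  -0.0096  0.175 ]
[[100.00001 120.00001]
 [179.      120.00001]
 [179.      229.     ]
 [100.      229.     ]]
board c [ 0.4443 -0.3202  0.02  ] sides 0.2811 0.1368 ang -89.6 area 3512.5
bedtop c [0.6396 0.1702 0.045 ] sides 0.109 0.1932 ang -2.9 area 2622.5
```

```bash
python3 - <<'E'
from m1 import *
C=lambda x,y:(100+x/1.6,60+y/1.6)
y=np.array([.061,.998]);x=np.array([.998,-.061])
for n,q,z in [('plateFL',(463,380),.146),('plateFR',(291,375),.146),('cheekL',(425,318),.14),('cheekR',(322,313),.14),('hub',(378,352),.1),('handleback',(376,347),.15)]:
    p=plane(c2,*C(*q),z); print(n,p.round(4),'along y',(p[:2]@y).round(4),'along x',(p[:2]@x).round(4))
for n,p in [('bedmid',(.6429,.1887)),('axis',(.6579,-.008)),('handle',(.472,-.0017)),('pin',(.564,.0316))]: print(n,(np.array(p)@y).round(4),(np.array(p)@x).round(4))
cv2.imwrite('pics/z2.png',cv2.resize(i2[230:310,270:390],None,fx=6,fy=6,interpolation=cv2.INTER_CUBIC))
E
```

```text
plateFL [0.5318 0.0466 0.146 ] along y 0.079 along x 0.5279
plateFR [ 0.529  -0.0495  0.146 ] along y -0.0171 along x 0.5309
cheekL [0.4971 0.0247 0.14  ] along y 0.055 along x 0.4946
cheekR [ 0.4943 -0.0321  0.14  ] along y -0.0019 along x 0.4952
hub [0.5351 0.0011 0.1   ] along y 0.0337 along x 0.534
handleback [ 0.5102 -0.0025  0.15  ] along y 0.0286 along x 0.5093
bedmid 0.2275 0.6301
axis 0.0321 0.6571
handle 0.0271 0.4712
pin 0.0659 0.5609
```

View pics/z2.png

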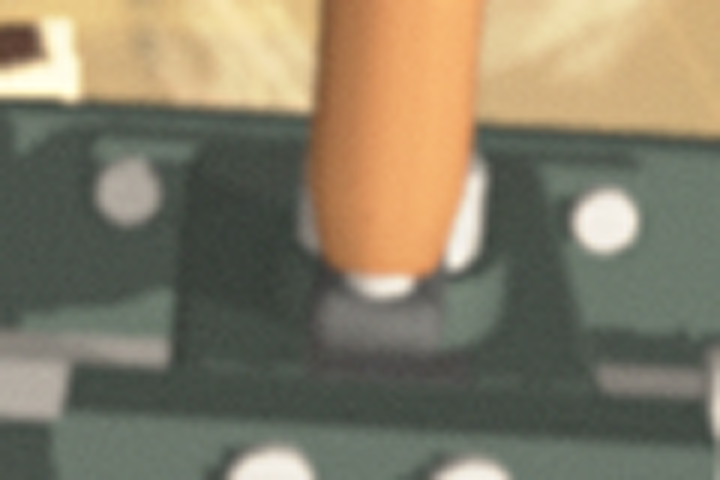

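```bash
python3 - <<'E'
from m1 import *
y=np.array([.061,.998]);x=np.array([.998,-.061])
for n,c,q,z in [('t brass',ct,(160+293/4,150+200/4),.045),('t right',ct,(160+597/4,150+225/4),.045),('w1 right',c1,(278,290),.045),('w1 brass in',c1,(460,288),.049)]:
    p=plane(c,*q,z)[:2]; print(n,(p@y).round(4)-.0318,p@x)
row=i1[290,262:485]; print(''.join(f'{262+k}:{tuple(int(t) for t in row[k])} ' for k in list(range(4,26,2))+list(range(176,223,2))))
p=[plane(c1,*q,.045)[:2]@x for q in [(365,246),(360,340)]];print(p)
E
```

```text
t brass 0.2791 0.627787892515463
t right 0.0688 0.6247875395899352
w1 right 0.0733 0.6260138534229404
w1 brass in 0.2798 0.6087320199246755
266:(76, 85, 76) 268:(77, 84, 78) 270:(75, 82, 74) 272:(86, 92, 88) 274:(193, 208, 216) 276:(233, 242, 246) 278:(232, 240, 245) 280:(233, 240, 245) 282:(151, 163, 170) 284:(52, 56, 56) 286:(48, 51, 51) 438:(49, 54, 55) 440:(50, 56, 54) 442:(51, 55, 56) 444:(52, 56, 56) 446:(48, 52, 55) 448:(51, 55, 56) 450:(48, 51, 51) 452:(73, 77, 79) 454:(149, 160, 165) 456:(161, 170, 177) 458:(155, 165, 171) 460:(91, 117, 135) 462:(89, 165, 213) 464:(117, 216, 249) 466:(118, 207, 245) 468:(80, 109, 120) 470:(53, 57, 51) 472:(54, 59, 53) 474:(55, 64, 56) 476:(97, 107, 97) 478:(105, 118, 105) 480:(110, 122, 110) 482:(106, 136, 152) 484:(98, 156, 208) 
[np.float64(0.5665447040789715), np.float64(0.6853592832739748)]
```

{"method": "send_rows", "body": {
  "moves": [
    [[-1,0.02,0,0,0.1745],[-1,0.02,0,0,0.1745],[-1,0.02,0,0,0.1745],[-1,0.02,0,0,0.1745],[-1,0.02,0,0,0.1745],[-1,0.02,0,0,0.1745],[-1,0.02,0,0,0.1745],[-1,0.02,0,0,0.1745],[-1,0.02,0,0,0.1745],[-1,0,0,0,0]]
  ]
}}

```text
time_s: 4.12
tool_pos: [0.4407, -0.0186, 0.1703]
tool_rot: [0.499, 0.501, -0.5, 0.5]
contact_force: [-0.5, -1.0, 0.4]
opening: 0.0849
```

{"method": "send_rows", "body": {
  "moves": [
    [[-1,0,-0.0014,-0.04,0],[-1,0,-0.0014,-0.04,0],[-1,0,-0.0014,-0.04,0],[-1,0,-0.0014,-0.04,0],[-1,0,0,0,0],[-1,0,0,0,0]]
  ]
}}

```text
time_s: 4.88
tool_pos: [0.4356, 0.1406, 0.1719]
tool_rot: [0.499, 0.501, -0.499, 0.501]
contact_force: [0.2, -0.0, 0.3]
opening: 0.085
```

```bash
python3 - <<'E'
from h import *
im,c=shot('wrist','w3'); s=arm.get_state(); print(s['time_s'],s['tool_pos'],s['tool_rot'])
E
```

```text
4.925 [0.43563029 0.14016228 0.17174232] [ 0.49935276  0.50053291 -0.49927292  0.50083947]
```

View pics/w3.png

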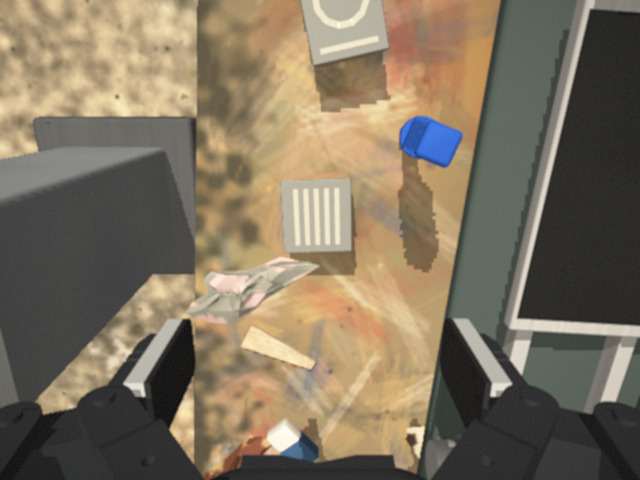

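```bash
python3 - <<'E'
from m1 import *
s=arm.get_state();c=cam('wrist',s);im=cv2.imread('pics/w3.png')
r=rect(im,272,170,362,260,grey);show('a',c,r,.028);print(s['tool_pos'])
E
```

```text
a c [0.4357 0.1431 0.028 ] sides 0.0467 0.0514 ang 1.8 area 4757.0
[0.43563029 0.14016228 0.17174232]
```

The wrist view confirms block_a at (0.4357, 0.1425). I'll descend and grip it.

{"method": "send_rows", "body": {
  "moves": [
    [[-1,0.045,0,-0.002,0],[-1,0.045,0,0,0],[-1,0.045,0,0,0],[-1,0.02,0,0,0],[-1,0.012,0,0,0],[1,0,0,0,0],[1,0,0,0,0],[1,0,0,0,0],[1,0,0,0,0],[1,0,0,0,0]]
  ]
}}

```text
time_s: 6.18
tool_pos: [0.4362, 0.1424, 0.0056]
tool_rot: [0.5, 0.5, -0.499, 0.501]
contact_force: [-1.4, -1.4, 7.4]
opening: 0.047
```

{"method": "send_rows", "body": {
  "moves": [
    [[1,-0.02,0,0,0],[1,-0.04,0,0,0],[1,-0.04,0,0,0],[1,-0.04,0,0,0],[1,0,0,0,0]]
  ]
}}

```text
time_s: 6.8
tool_pos: [0.4369, 0.1427, 0.1478]
tool_rot: [0.502, 0.499, -0.498, 0.501]
contact_force: [0.3, 0.7, -1.3]
opening: 0.0466
```

{"method": "send_rows", "body": {
  "moves": [
    [[1,0,0.0395,0.0073,0],[1,0,0.0395,0.0073,0],[1,0,0.0395,0.0073,0],[1,0,0.0395,0.0073,0],[1,0,0.0395,0.0073,0],[1,0,0,0,0.061],[1,0,0,0,0],[1,0,0,0,0]]
  ]
}}

```text
time_s: 7.8
tool_pos: [0.6326, 0.1062, 0.1441]
tool_rot: [-0.514, -0.485, 0.515, -0.485]
contact_force: [0.3, 0.3, -1.1]
opening: 0.047
```

```bash
python3 - <<'E'
from h import *
im,c=shot('wrist','w4'); s=arm.get_state(); print(s['time_s'],s['tool_pos'])
cv2.imwrite('pics/w4s.png',cv2.resize(im,(480,360)))
E
```

```text
7.85 [0.63259038 0.1061567  0.14427561]
```

View pics/w4s.png

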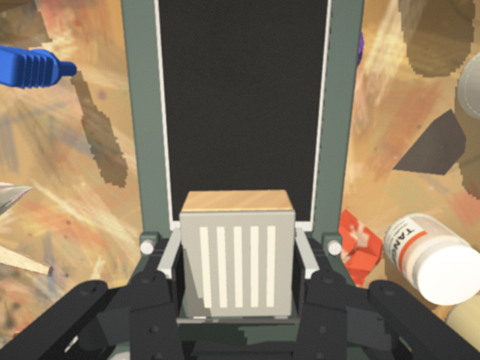

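{"method": "send_rows", "body": {
  "moves": [
    [[1,0.04,0,0,0],[1,0.03,0,0,0],[1,0.015,0,0,0],[1,0.007,0,0,0],[1,0,0,0,0],[-1,0,0,0,0],[-1,0,0,0,0],[-1,0,0,0,0],[-1,0,0,0,0]]
  ]
}}

```text
time_s: 8.98
tool_pos: [0.633, 0.106, 0.0525]
tool_rot: [0.515, 0.485, -0.515, 0.485]
contact_force: [-0.3, 0.2, -0.1]
opening: 0.0855
```

{"method": "send_rows", "body": {
  "moves": [
    [[-1,-0.04,0,0,0],[-1,-0.04,0,0,0],[-1,-0.04,0,0,0],[-1,0,-0.046,-0.04,0],[-1,0,-0.046,-0.04,0],[-1,0,-0.046,-0.04,0],[-1,0,-0.046,-0.04,0],[-1,0,0,0,-0.12],[-1,0,0,0,-0.13],[-1,0,0,0,0]]
  ]
}}

```text
time_s: 10.22
tool_pos: [0.4589, 0.277, 0.1724]
tool_rot: [0.451, 0.545, -0.451, 0.545]
contact_force: [-0.2, 0.4, 0.1]
opening: 0.0855
```

```bash
python3 - <<'E'
from m1 import *
im,c=shot('wrist','w5'); s=arm.get_state(); print(s['time_s'],s['tool_pos'])
p=proj(c,[[.4484,.2781,.028],[.4583,.3992,.028]]); print(p)
u,v=p[0].astype(int); r=rect(im,u-70,max(0,v-75),u+70,v+75,grey);show('c',c,r,.028);print(r[0])
im,c=shot('top','t5');cv2.imwrite('pics/t5c.png',cv2.resize(im[150:300,140:360],None,fx=3,fy=3))
E
```

```text
10.275 [0.45898654 0.27684299 0.17232382]
[[301.51745237 214.82520379]
 [352.97895305  28.34876367]]
c c [0.4493 0.2796 0.028 ] sides 0.047 0.0673 ang 12.7 area 6206.0
(np.float64(303.23658752441406), np.float64(213.0707244873047))
```

{"method": "send_rows", "body": {
  "moves": [
    [[-1,0,-0.0094,-0.004,0],[-1,0.045,0,0,0],[-1,0.045,0,0,0],[-1,0.045,0,0,0],[-1,0.02,0,0,0],[-1,0.012,0,0,0],[1,0,0,0,0],[1,0,0,0,0],[1,0,0,0,0],[1,0,0,0,0]]
  ]
}}

```text
time_s: 11.58
tool_pos: [0.4497, 0.2793, 0.0066]
tool_rot: [0.451, 0.545, -0.45, 0.545]
contact_force: [-1.2, -0.4, 7.0]
opening: 0.0467
```

{"method": "send_rows", "body": {
  "moves": [
    [[1,0,0,0,0],[1,-0.02,0,0,0],[1,-0.04,0,0,0],[1,-0.04,0,0,0],[1,-0.04,0,0,0],[1,0,0,0,0.125],[1,0,0,0,0.124],[1,0,0,0,0],[1,0,0,0,0]]
  ]
}}

```text
time_s: 12.7
tool_pos: [0.449, 0.279, 0.1455]
tool_rot: [0.514, 0.486, -0.514, 0.486]
contact_force: [-0.3, 0.5, -1.4]
opening: 0.0467
```

View pics/t5c.png

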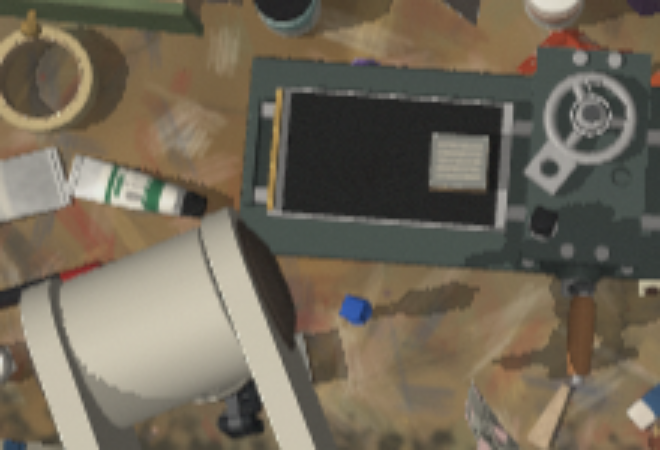

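Block_a lies square on the right end of the bed, at crop (459,162). Now block_c.

{"method": "send_rows", "body": {
  "moves": [
    [[1,0,0.039,0.0193,0],[1,0,0.039,0.0193,0],[1,0,0.039,0.0193,0],[1,0,0.039,0.0193,0],[1,0,0.039,0.0193,0],[1,0,0,0,0],[1,0,0,0,0]]
  ]
}}

```text
time_s: 13.58
tool_pos: [0.6375, 0.1712, 0.145]
tool_rot: [-0.514, -0.485, 0.515, -0.485]
contact_force: [0.4, 0.4, -1.4]
opening: 0.0464
```

{"method": "send_rows", "body": {
  "moves": [
    [[1,0.04,0,0,0],[1,0.03,0,0,0],[1,0.015,0,0,0],[1,0.007,0,0,0],[1,0,0,0,0],[-1,0,0,0,0],[-1,0,0,0,0],[-1,0,0,0,0],[-1,0,0,0,0]]
  ]
}}

```text
time_s: 14.7
tool_pos: [0.638, 0.1711, 0.0535]
tool_rot: [0.515, 0.485, -0.515, 0.485]
contact_force: [0.4, 0.5, 0.3]
opening: 0.0852
```

{"method": "send_rows", "body": {
  "moves": [
    [[-1,-0.04,0,0,0],[-1,-0.04,0,0,0],[-1,-0.04,0,0,0],[-1,0,-0.039,-0.043,0],[-1,0,-0.039,-0.043,0],[-1,0,-0.039,-0.043,0],[-1,0,-0.039,-0.043,0],[-1,0,-0.039,-0.043,-0.11],[-1,0,0,0,-0.11],[-1,0,0,0,0]]
  ]
}}

```text
time_s: 15.95
tool_pos: [0.4557, 0.3977, 0.1734]
tool_rot: [0.458, 0.539, -0.458, 0.539]
contact_force: [-0.6, -0.3, -0.2]
opening: 0.085
```

```bash
python3 - <<'E'
from m1 import *
im,c=shot('wrist','w6'); s=arm.get_state(); print(s['time_s'],s['tool_pos'],s['tool_rot'])
p=proj(c,[[.4583,.3992,.028]]); print(p)
u,v=p[0].astype(int); r=rect(im,u-70,max(0,v-75),u+70,v+75,grey);show('b',c,r,.028);print(r[0])
E
```

```text
16.0 [0.4561052  0.39719453 0.17329079] [ 0.4589045   0.5378848  -0.45900157  0.53796297]
[[320.14811337 217.33944395]]
b c [0.4594 0.4004 0.028 ] sides 0.0458 0.059 ang 9.3 area 5398.0
(np.float64(322.0), np.float64(216.0))
```

{"method": "send_rows", "body": {
  "moves": [
    [[-1,0,0.0034,-0.002,0],[-1,0.045,0,0,0],[-1,0.045,0,0,0],[-1,0.045,0,0,0],[-1,0.02,0,0,0],[-1,0.012,0,0,0],[1,0,0,0,0],[1,0,0,0,0],[1,0,0,0,0],[1,0,0,0,0]]
  ]
}}

```text
time_s: 17.25
tool_pos: [0.4598, 0.4002, 0.0077]
tool_rot: [0.459, 0.538, -0.458, 0.539]
contact_force: [-0.1, -0.6, 5.5]
opening: 0.0467
```

{"method": "send_rows", "body": {
  "moves": [
    [[1,0,0,0,0],[1,-0.02,0,0,0],[1,-0.04,0,0,0],[1,-0.04,0,0,0],[1,-0.04,0,0,0],[1,0,0,0,0.11],[1,0,0,0,0.11],[1,0,0,0,0],[1,0,0,0,0]]
  ]
}}

```text
time_s: 18.38
tool_pos: [0.4591, 0.3998, 0.147]
tool_rot: [0.514, 0.486, -0.514, 0.486]
contact_force: [0.2, 0.8, -1.7]
opening: 0.0469
```

{"method": "send_rows", "body": {
  "moves": [
    [[1,0,0.0385,0.0297,0],[1,0,0.0385,0.0297,0],[1,0,0.0385,0.0297,0],[1,0,0.0385,0.0297,0],[1,0,0.0385,0.0297,0],[1,0,0,0,0],[1,0,0,0,0]]
  ]
}}

```text
time_s: 19.25
tool_pos: [0.6422, 0.2402, 0.1462]
tool_rot: [-0.514, -0.485, 0.515, -0.485]
contact_force: [-0.3, -0.0, -1.7]
opening: 0.0466
```

{"method": "send_rows", "body": {
  "moves": [
    [[1,0.04,0,0,0],[1,0.03,0,0,0],[1,0.015,0,0,0],[1,0.0075,0,0,0],[1,0,0,0,0],[-1,0,0,0,0],[-1,0,0,0,0],[-1,0,0,0,0],[-1,0,0,0,0]]
  ]
}}

```text
time_s: 20.38
tool_pos: [0.6425, 0.2401, 0.0539]
tool_rot: [0.515, 0.485, -0.515, 0.485]
contact_force: [-0.0, -0.6, -0.2]
opening: 0.0854
```

{"method": "send_rows", "body": {
  "moves": [
    [[-1,-0.045,0,0,0],[-1,-0.045,0,0,0],[-1,-0.045,0,0,0],[-1,-0.045,0,0,0],[-1,-0.045,0,0,0],[0,0,-0.013,0.0426,0],[0,0,-0.013,0.0426,0],[0,0,-0.013,0.0426,0],[0,0,-0.013,0.0426,0],[0,0,-0.013,0.0426,0]]
  ]
}}

```text
time_s: 21.62
tool_pos: [0.5642, 0.0301, 0.2789]
tool_rot: [0.515, 0.485, -0.515, 0.485]
contact_force: [-0.5, 0.0, -0.3]
opening: 0.0426
```

{"method": "send_rows", "body": {
  "moves": [
    [[0,0,0,0,-0.156],[0,0,0,0,-0.156],[0,0,0,0,-0.156],[0,0,0,0,-0.156],[0,0,0,0,-0.156],[0,0,0,0,-0.156],[0,0,0,0,-0.156],[0,0,0,0,-0.156],[0,0,0,0,0],[0,0,0,0,0]]
  ]
}}

```text
time_s: 22.88
tool_pos: [0.5648, 0.0314, 0.2788]
tool_rot: [0.136, 0.694, -0.136, 0.694]
contact_force: [-0.1, 0.9, -0.6]
opening: 0.0426
```

```bash
python3 - <<'E'
from m1 import *
im,c=shot('wrist'); s=arm.get_state(); print(s['time_s'],s['tool_pos'],s['tool_rot'])
t,_=shot('top','t7'); print(proj(c,[[.5645,.0317,.194],[.6145,.026,.164],[.6107,-.0363,.146]]))
cv2.imwrite('pics/w7.png',np.vstack([im[120:480],cv2.resize(t[160:240,200:360],(640,320))[:240]]))
np.save('w7.npy',np.array([*s['tool_pos'],*s['tool_rot']])); cv2.imwrite('pics/w7raw.png',im)
E
```

```text
22.925 [0.56485697 0.03138797 0.27882973] [ 0.13537253  0.69401818 -0.13542511  0.69402672]
[[316.37224954 245.73062387]
 [336.86902281 299.95219873]
 [252.91606965 313.80825015]]
```

View pics/w7.png

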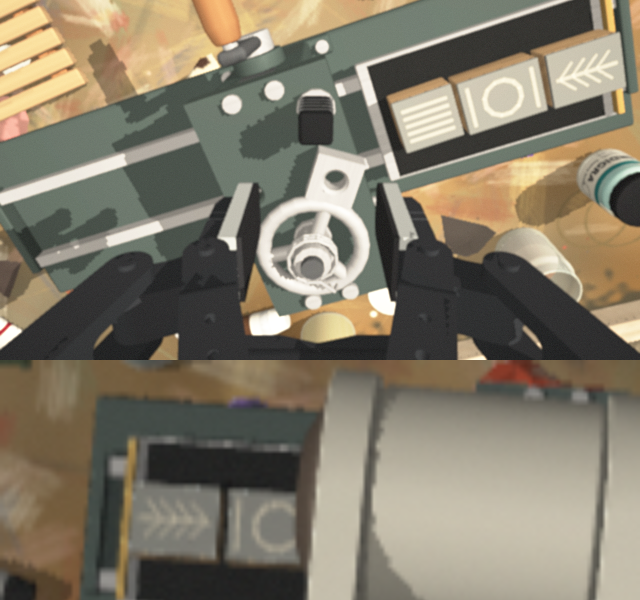

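All three blocks lie in a row on the bed. The pin grip is at (316,247) and the lug hole at (336,300), within a pixel or two of prediction. I'll grasp the pin.

{"method": "send_rows", "body": {
  "moves": [
    [[0,0.045,0,0,0],[0,0.045,0,0,0],[0,0.022,0,0,0],[0,0.01,0,0,0],[1,0,0,0,0],[1,0,0,0,0],[1,0,0,0,0],[1,0,0,0,0]]
  ]
}}

```text
time_s: 23.98
tool_pos: [0.5652, 0.0313, 0.1576]
tool_rot: [0.134, 0.694, -0.134, 0.695]
contact_force: [-0.1, 0.4, 5.6]
opening: 0.0194
```

```bash
python3 - <<'E'
from h import *
s=arm.get_state(); print(s['tool_pos'],s['contact_force'],s['moment'],s['opening'])
E
```

```text
[0.56520093 0.03133198 0.15760841] [-0.14720302  0.35240356  5.60566614] [0.01336097 0.05450466 0.02048153] 0.019437546569832057
```

{"method": "send_rows", "body": {
  "moves": [
    [[1,-0.02,0,0,0],[1,-0.03,0,0,0],[1,-0.027,0,0,0],[1,0,0,0,-0.128],[1,0,0,0,-0.128],[1,0,0,0,-0.128],[1,0,-0.0025,0.0245,0],[1,0,-0.0025,0.0245,0],[1,0,0,0,0],[1,0,0,0,0]]
  ]
}}

```text
time_s: 25.22
tool_pos: [0.6135, 0.0265, 0.2337]
tool_rot: [-0.001, 0.707, 0.001, 0.707]
contact_force: [-0.2, 0.2, -0.9]
opening: 0.02
```

```bash
python3 - <<'E'
from m1 import *
im,c=shot('wrist'); s=arm.get_state(); print(s['time_s'],s['tool_pos'],s['tool_rot'],s['opening'],s['contact_force'])
n=np.array(s['tool_pos']);n[2]-=.053; print(proj(c,[n,[.6145,.026,.164],[.6107,-.0363,.146]]))
cv2.imwrite('pics/w8.png',cv2.resize(im[220:460,210:450],None,fx=2.5,fy=2.5,interpolation=cv2.INTER_CUBIC))
E
```

```text
25.275 [0.61337919 0.02656613 0.23390187] [-6.45508274e-04  7.07183297e-01  6.05573298e-04  7.07029703e-01] 0.019208292325527933 [ 0.1405592   0.48244246 -1.46096802]
[[316.44896737 267.54597786]
 [315.4306975  257.48902242]
 [205.43804019 239.69195315]]
```

View pics/w8.png

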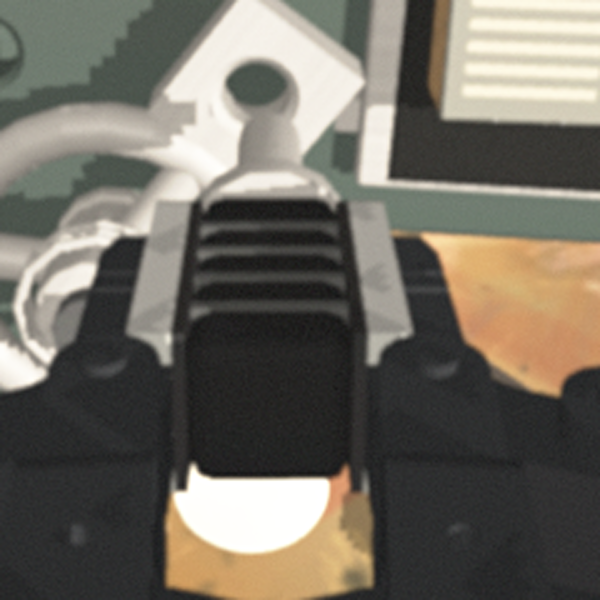

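{"method": "send_rows", "body": {
  "moves": [
    [[1,0,-0.0014,-0.0003,0],[1,0.008,0,0,0],[1,0.004,0,0,0],[1,0.004,0,0,0],[1,0.004,0,0,0],[1,0,0,0,0]]
  ]
}}

```text
time_s: 26.02
tool_pos: [0.6135, 0.0251, 0.2134]
tool_rot: [-0.001, 0.707, 0.001, 0.707]
contact_force: [0.1, 0.5, -1.7]
opening: 0.0193
```

{"method": "send_rows", "body": {
  "moves": [
    [[1,0.004,0,0,0],[1,0.004,0,0,0],[1,0.004,0,0,0],[1,0,0,0,0]]
  ]
}}

```text
time_s: 26.52
tool_pos: [0.6134, 0.0251, 0.2014]
tool_rot: [-0.001, 0.707, 0.001, 0.707]
contact_force: [-0.8, 0.4, -1.3]
opening: 0.0193
```

{"method": "send_rows", "body": {
  "moves": [
    [[1,0,-0.007,-0.0044,0],[1,0,-0.0076,-0.0033,0],[1,0,-0.008,-0.0022,0],[1,0,-0.0082,-0.0009,0],[1,0,0,0,0]]
  ]
}}

```text
time_s: 27.15
tool_pos: [0.6026, -0.0065, 0.2019]
tool_rot: [-0.0, 0.707, 0.0, 0.707]
contact_force: [-2.8, 3.5, 0.9]
opening: 0.0195
```

{"method": "send_rows", "body": {
  "moves": [
    [[1,0,-0.0082,0.0003,0],[1,0,-0.0081,0.0015,0],[1,0,-0.0078,0.0027,0],[1,0,-0.0073,0.0039,0],[1,0,0,0,0],[1,0,0,0,0]]
  ]
}}

```text
time_s: 27.9
tool_pos: [0.6105, -0.0374, 0.2014]
tool_rot: [-0.001, 0.708, 0.0, 0.706]
contact_force: [-7.5, 0.9, -0.1]
opening: 0.0196
```

```bash
python3 - <<'E'
from m1 import *
im,c=shot('wrist'); s=arm.get_state(); print(s['time_s'],s['tool_pos'],s['contact_force'],s['moment'])
cv2.imwrite('pics/w9.png',im[180:420,180:500])
E
```

```text
27.95 [ 0.61043259 -0.03733325  0.20141376] [-6.45752547  0.50689693  0.82318149] [0.33534907 1.58883805 0.03644626]
```

View pics/w9.png

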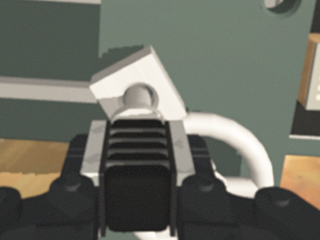

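{"method": "send_rows", "body": {
  "moves": [
    [[1,0.002,0,0,0],[1,0.002,0,0,0],[1,0.002,0,0,0],[1,0,0,0,0]]
  ]
}}

```text
time_s: 28.45
tool_pos: [0.6104, -0.0373, 0.1955]
tool_rot: [-0.001, 0.708, 0.0, 0.706]
contact_force: [-8.8, 2.0, 0.5]
opening: 0.0193
```

{"method": "send_rows", "body": {
  "moves": [
    [[1,0.004,0,0,0],[1,0.004,0,0,0],[1,0.003,0,0,0],[1,0.003,0,0,0],[1,0,0,0,0]]
  ]
}}

```text
time_s: 29.08
tool_pos: [0.6103, -0.0373, 0.1813]
tool_rot: [-0.001, 0.708, 0.0, 0.706]
contact_force: [-7.5, 1.1, -0.9]
opening: 0.0194
```

{"method": "send_rows", "body": {
  "moves": [
    [[1,0.002,0,0,0],[1,0.002,0,0,0],[1,0.0015,0,0,0],[1,0.001,0,0,0],[1,0,0,0,0]]
  ]
}}

```text
time_s: 29.7
tool_pos: [0.6104, -0.0375, 0.1756]
tool_rot: [-0.001, 0.708, 0.0, 0.706]
contact_force: [-11.5, 0.1, 7.5]
opening: 0.0191
```

The pin's collar is resting on the lug. I'll release it and go to the crank.

{"method": "send_rows", "body": {
  "moves": [
    [[0,0,0,0,0],[0,0,0,0,0],[0,0,0,0,0],[0,-0.03,0,0,0],[0,-0.03,0,0,0],[0,0,0.0092,-0.0391,0],[0,0,0.0092,-0.0391,0],[0,0,0.0092,-0.0391,0],[0,0,0.0092,-0.0391,0],[0,0,0,0,0.061]]
  ]
}}

```text
time_s: 30.95
tool_pos: [0.4532, -0.0001, 0.236]
tool_rot: [0.021, 0.706, -0.021, 0.707]
contact_force: [1.4, -0.1, 0.0]
opening: 0.0428
```

{"method": "send_rows", "body": {
  "moves": [
    [[0,0,0,0,0],[0,0,0,0,0]]
  ]
}}

```text
time_s: 31.2
tool_pos: [0.4551, -0.0007, 0.2352]
tool_rot: [0.02, 0.707, -0.021, 0.707]
contact_force: [0.3, -0.1, 0.1]
opening: 0.0427
```

```bash
python3 - <<'E'
from m1 import *
im,c=shot('wrist','w10'); s=arm.get_state(); print(s['time_s'],s['tool_pos'],s['tool_rot'],s['opening'])
print(proj(c,[[.438,0,.15],[.506,-.003,.15],[.6107,-.0363,.146],[.6107,-.0363,.212]]))
E
```

```text
31.25 [ 0.45508622 -0.00070425  0.23513611] [ 0.02059024  0.70695865 -0.0206237   0.70665421] 0.042964132469430726
[[315.90697032 216.54990529]
 [317.51895723 326.23553708]
 [277.73662529 460.90630443]
 [266.99419647 559.52647204]]
```

View pics/w10.png

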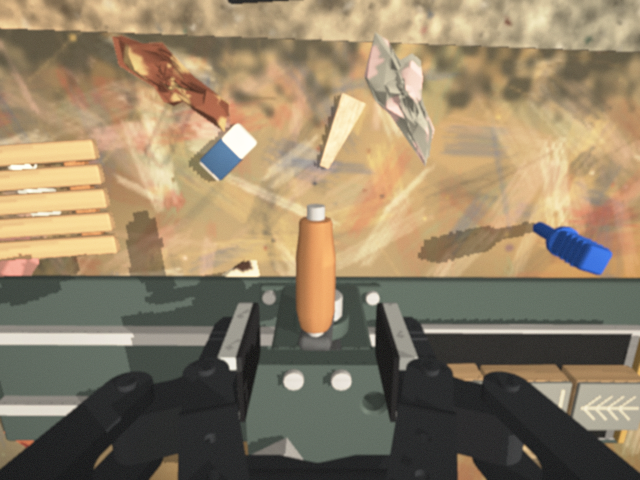

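The handle is centred between the open fingers, at (316,212) to (316,332), and the lug has stayed at its locked position. I'll grip the handle and start cranking.

{"method": "send_rows", "body": {
  "moves": [
    [[0,0.045,0,0,0],[0,0.04,0,0,0],[0,0.02,0,0,0],[1,0,0,0,0],[1,0,0,0,0],[1,0,0,0,0],[1,0,0,0,0]]
  ]
}}

```text
time_s: 32.12
tool_pos: [0.4547, -0.0006, 0.1304]
tool_rot: [0.021, 0.707, -0.021, 0.707]
contact_force: [-3.4, -0.5, -10.6]
opening: 0.0206
```

{"method": "send_rows", "body": {
  "moves": [
    [[1,0.0028,-0.0124,0,0],[1,0.0087,-0.015,0,0],[1,0.0133,-0.0112,0,0],[1,0.0163,-0.0059,0,0],[1,0,0,0,0]]
  ]
}}

```text
time_s: 32.75
tool_pos: [0.4518, -0.0463, 0.0889]
tool_rot: [0.021, 0.707, -0.022, 0.706]
contact_force: [-10.4, -9.6, -1.0]
opening: 0.0202
```

{"method": "send_rows", "body": {
  "moves": [
    [[1,0.0174,-0.0015,0,0],[1,0.0163,0.0059,0,0],[1,0.0133,0.0112,0,0],[1,0.0087,0.015,0,0],[1,0.003,0.0171,0,0],[1,0,0,0,0]]
  ]
}}

```text
time_s: 33.5
tool_pos: [0.4548, 0.0035, 0.0305]
tool_rot: [0.021, 0.707, -0.02, 0.707]
contact_force: [-3.5, 3.0, -11.6]
opening: 0.02
```

{"method": "send_rows", "body": {
  "moves": [
    [[1,-0.002,0.0171,0,0],[1,-0.0087,0.015,0,0],[1,-0.0133,0.0112,0,0],[1,-0.0163,0.0059,0,0],[1,-0.0174,0,0,0],[1,-0.0163,-0.0059,0,0],[1,-0.0133,-0.0112,0,0],[1,-0.0087,-0.015,0,0],[1,-0.003,-0.0171,0,0],[1,0,0,0,0]]
  ]
}}

```text
time_s: 34.75
tool_pos: [0.4548, 0.0014, 0.1302]
tool_rot: [0.021, 0.707, -0.022, 0.707]
contact_force: [-8.2, -1.1, -2.2]
opening: 0.0201
```

{"method": "send_rows", "body": {
  "moves": [
    [[1,0.003,-0.0171,0,0],[1,0.0087,-0.015,0,0],[1,0.0133,-0.0112,0,0],[1,0.0163,-0.0059,0,0],[1,0.0174,0,0,0],[1,0.0163,0.0059,0,0],[1,0.0133,0.0112,0,0],[1,0.0087,0.015,0,0],[1,0.003,0.0171,0,0],[1,0,0,0,0]]
  ]
}}

```text
time_s: 36.0
tool_pos: [0.455, 0.0035, 0.0301]
tool_rot: [0.021, 0.707, -0.02, 0.707]
contact_force: [-8.3, 3.0, -1.2]
opening: 0.0206
```

{"method": "send_rows", "body": {
  "moves": [
    [[1,-0.003,0.0171,0,0],[1,-0.0087,0.015,0,0],[1,-0.0133,0.0112,0,0],[1,-0.0163,0.0059,0,0],[1,-0.0174,0,0,0],[1,-0.0163,-0.0059,0,0],[1,-0.0133,-0.0112,0,0],[1,-0.0087,-0.015,0,0],[1,-0.003,-0.0171,0,0],[1,0,0,0,0]]
  ]
}}

```text
time_s: 37.25
tool_pos: [0.4548, 0.0016, 0.1302]
tool_rot: [0.021, 0.707, -0.022, 0.707]
contact_force: [-7.4, -0.1, -3.0]
opening: 0.02
```

```bash
python3 - <<'E'
from m1 import *
t,_=shot('top','t11'); 
# bed right end: profile along bed centre line offset from blocks in top image
y=np.array([.061,.998]);x=np.array([.998,-.061])
for X in (.6265-.053,.6265+.0535):
  o=[]
  for Y in np.arange(-.36,-.02,.004):
    p=X*x+(.0318+Y)*y; u,v=proj(ct,[p[0],p[1],.045])[0]; o.append(f'{Y:.3f}:{t[int(round(v)),int(round(u))].max()}')
  print(' '.join(o))
E
```

```text
-0.360:56 -0.356:54 -0.352:55 -0.348:55 -0.344:55 -0.340:54 -0.336:57 -0.332:56 -0.328:80 -0.324:63 -0.320:49 -0.316:47 -0.312:53 -0.308:107 -0.304:108 -0.300:61 -0.296:40 -0.292:38 -0.288:26 -0.284:24 -0.280:29 -0.276:29 -0.272:32 -0.268:34 -0.264:35 -0.260:35 -0.256:53 -0.252:56 -0.248:36 -0.244:37 -0.240:36 -0.236:37 -0.232:38 -0.228:38 -0.224:36 -0.220:51 -0.216:52 -0.212:52 -0.208:37 -0.204:35 -0.200:38 -0.196:38 -0.192:39 -0.188:35 -0.184:35 -0.180:36 -0.176:54 -0.172:51 -0.168:53 -0.164:36 -0.160:34 -0.156:31 -0.152:27 -0.148:25 -0.144:31 -0.140:39 -0.136:41 -0.132:37 -0.128:51 -0.124:30 -0.120:29 -0.116:27 -0.112:27 -0.108:28 -0.104:101 -0.100:110 -0.096:111 -0.092:101 -0.088:59 -0.084:59 -0.080:59 -0.076:59 -0.072:57 -0.068:58 -0.064:59 -0.060:58 -0.056:75 -0.052:82 -0.048:81 -0.044:82 -0.040:80 -0.036:83 -0.032:83 -0.028:83 -0.024:81
-0.360:110 -0.356:114 -0.352:114 -0.348:109 -0.344:107 -0.340:75 -0.336:81 -0.332:82 -0.328:82 -0.324:75 -0.320:55 -0.316:56 -0.312:56 -0.308:146 -0.304:153 -0.300:97 -0.296:42 -0.292:35 -0.288:37 -0.284:38 -0.280:37 -0.276:37 -0.272:36 -0.268:38 -0.264:37 -0.260:37 -0.256:38 -0.252:38 -0.248:37 -0.244:34 -0.240:34 -0.236:35 -0.232:37 -0.228:36 -0.224:35 -0.220:39 -0.216:37 -0.212:35 -0.208:38 -0.204:37 -0.200:39 -0.196:34 -0.192:34 -0.188:36 -0.184:36 -0.180:37 -0.176:36 -0.172:35 -0.168:36 -0.164:27 -0.160:28 -0.156:28 -0.152:25 -0.148:27 -0.144:27 -0.140:27 -0.136:27 -0.132:27 -0.128:30 -0.124:28 -0.120:29 -0.116:28 -0.112:29 -0.108:28 -0.104:46 -0.100:107 -0.096:137 -0.092:76 -0.088:56 -0.084:56 -0.080:58 -0.076:56 -0.072:58 -0.068:59 -0.064:58 -0.060:56 -0.056:57 -0.052:58 -0.048:59 -0.044:120 -0.040:152 -0.036:78 -0.032:58 -0.028:57 -0.024:58
```

The bed's right edge reads −0.310 and the brass strip −0.096 along the press, so the bed is fully right. Next I'll release the crank and re-grip the pin.

{"method": "send_rows", "body": {
  "moves": [
    [[0,0,0,0,0],[0,0,0,0,0],[0,0,0,0,0],[0,-0.05,0,0,0],[0,-0.055,0,0,0],[0,0,0,0,-0.061],[0,0,-0.0098,0.039,0],[0,0,-0.0098,0.039,0],[0,0,-0.0098,0.039,0],[0,0,-0.0098,0.039,0]]
  ]
}}

```text
time_s: 38.55
tool_pos: [0.6125, -0.0366, 0.2346]
tool_rot: [-0.001, 0.707, 0.001, 0.707]
contact_force: [0.1, 0.3, 0.9]
opening: 0.0425
```

{"method": "send_rows", "body": {
  "moves": [
    [[0,0,0,0,0],[0,0,0,0,0]]
  ]
}}

```text
time_s: 38.8
tool_pos: [0.6107, -0.0362, 0.2343]
tool_rot: [-0.001, 0.707, 0.001, 0.707]
contact_force: [0.2, 0.1, 0.7]
opening: 0.0429
```

{"method": "send_rows", "body": {
  "moves": [
    [[0,0.03,-0.0008,0,0],[0,0.02,0,0,0],[0,0.0085,0,0,0],[0,0,0,0,0],[1,0,0,0,0],[1,0,0,0,0],[1,0,0,0,0],[1,0,0,0,0]]
  ]
}}

```text
time_s: 39.8
tool_pos: [0.6114, -0.037, 0.1771]
tool_rot: [-0.001, 0.707, 0.001, 0.708]
contact_force: [-1.5, 1.6, 7.0]
opening: 0.0193
```

{"method": "send_rows", "body": {
  "moves": [
    [[1,-0.01,0,0,0],[1,-0.01,0,0,0],[1,-0.01,0,0,0],[1,0,0,0,0]]
  ]
}}

```text
time_s: 40.3
tool_pos: [0.6113, -0.037, 0.2077]
tool_rot: [-0.001, 0.707, 0.001, 0.708]
contact_force: [-3.3, 3.7, 1.6]
opening: 0.0192
```

{"method": "send_rows", "body": {
  "moves": [
    [[1,-0.01,0,0,0],[1,-0.01,0,0,0],[1,-0.008,0,0,0],[1,-0.005,0,0,0],[1,0,0,0,0]]
  ]
}}

```text
time_s: 40.92
tool_pos: [0.6112, -0.0373, 0.2394]
tool_rot: [-0.001, 0.707, 0.0, 0.707]
contact_force: [0.6, 0.5, -2.1]
opening: 0.0191
```

{"method": "send_rows", "body": {
  "moves": [
    [[1,0,0.0229,-0.0154,0],[1,0,0.0229,-0.0154,0],[1,0,0.0229,-0.0154,0],[1,0,0,0,0],[1,0,0,0,0]]
  ]
}}

```text
time_s: 41.55
tool_pos: [0.5648, 0.0315, 0.239]
tool_rot: [-0.001, 0.707, 0.001, 0.707]
contact_force: [0.2, 0.3, -1.4]
opening: 0.0192
```

```bash
python3 - <<'E'
from m1 import *
im,c=shot('wrist'); s=arm.get_state(); print(s['time_s'],s['tool_pos'],s['contact_force'])
n=np.array(s['tool_pos']);n[2]-=.055; print(proj(c,[n,[.5647,.0314,.146]]))
cv2.imwrite('pics/w12.png',cv2.resize(im[180:340,220:420],None,fx=3,fy=3,interpolation=cv2.INTER_CUBIC))
E
```

```text
41.6 [0.5649164  0.03123723 0.23891944] [ 0.25697862 -0.14603478 -1.24873506]
[[315.80687772 266.02665275]
 [316.31602238 241.24897788]]
```

View pics/w12.png

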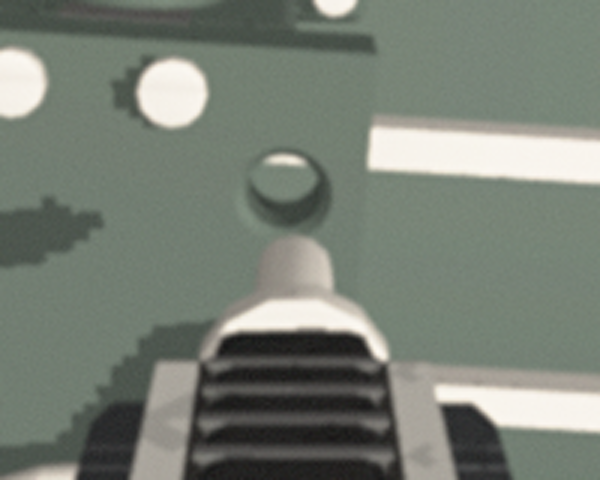

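{"method": "send_rows", "body": {
  "moves": [
    [[1,0,-0.001,0.0007,0],[1,0.02,0,0,0],[1,0.012,0,0,0],[1,0.004,0,0,0],[1,0.004,0,0,0],[1,0.004,0,0,0],[1,0,0,0,0]]
  ]
}}

```text
time_s: 42.48
tool_pos: [0.5655, 0.0304, 0.1949]
tool_rot: [-0.001, 0.707, 0.001, 0.707]
contact_force: [0.3, -0.3, -1.5]
opening: 0.019
```

Nose is at about 0.140 with no contact force, so it's in the hole.

{"method": "send_rows", "body": {
  "moves": [
    [[1,0.008,0,0,0],[1,0.008,0,0,0],[1,0.008,0,0,0],[1,0.006,0,0,0],[1,0.003,0,0,0],[1,0,0,0,0]]
  ]
}}

```text
time_s: 43.22
tool_pos: [0.5658, 0.0302, 0.1614]
tool_rot: [-0.001, 0.707, 0.0, 0.707]
contact_force: [7.9, -3.3, -4.9]
opening: 0.0194
```

{"method": "send_rows", "body": {
  "moves": [
    [[1,0,-0.0005,0.001,0],[1,0.001,0,0,0],[1,0.001,0,0,0],[1,0.0005,0,0,0],[1,0,0,0,0]]
  ]
}}

```text
time_s: 43.85
tool_pos: [0.5664, 0.03, 0.1594]
tool_rot: [-0.001, 0.707, 0.001, 0.707]
contact_force: [-0.1, -0.1, -0.7]
opening: 0.0191
```

{"method": "send_rows", "body": {
  "moves": [
    [[0,0,0,0,0],[0,0,0,0,0],[0,0,0,0,0],[0,-0.04,0,0,0],[0,-0.05,0,0,0],[0,-0.05,0,0,0],[-1,0,0,0,0.175],[-1,0,0,0,0.175],[-1,0,0,0,0.175],[-1,0,0,0,0.175]]
  ]
}}

```text
time_s: 45.1
tool_pos: [0.5665, 0.03, 0.2995]
tool_rot: [0.244, 0.664, -0.244, 0.664]
contact_force: [0.7, -1.2, -1.0]
opening: 0.0848
```

{"method": "send_rows", "body": {
  "moves": [
    [[-1,0,0,0,0.175],[-1,0,0,0,0.175],[-1,0,0,0,0.175],[-1,0,0,0,0.175],[-1,0,0,0,0.171],[-1,0,-0.006,0.046,0],[-1,0,-0.006,0.046,0],[-1,0,-0.006,0.046,0],[-1,0,-0.006,0.046,0],[-1,0,-0.006,0.046,0]]
  ]
}}

```text
time_s: 46.35
tool_pos: [0.5364, -0.2015, 0.2996]
tool_rot: [0.5, 0.5, -0.5, 0.5]
contact_force: [-0.0, 0.2, -0.2]
opening: 0.0856
```

{"method": "send_rows", "body": {
  "moves": [
    [[-1,0,0,0,0],[-1,0,0,0,0]]
  ]
}}

```text
time_s: 46.6
tool_pos: [0.5368, -0.1999, 0.2995]
tool_rot: [0.5, 0.5, -0.5, 0.5]
contact_force: [0.6, 0.0, 0.5]
opening: 0.0854
```

```bash
python3 - <<'E'
from m1 import *
im,c=shot('wrist','w13'); s=arm.get_state(); print(s['time_s'],s['tool_pos'],s['tool_rot'])
np.save('w13.npy',np.array([*s['tool_pos'],*s['tool_rot']]))
for n,p in [('a',[.610,-.270,.073]),('c',[.615,-.2047,.073]),('b',[.6195,-.1357,.073])]:
    u,v=proj(c,p)[0].astype(int);print(n,u,v)
    try: r=rect(im,u-55,max(v-60,0),u+55,v+60,grey);show(n,c,r,.073);print(np.round(r[2]).tolist())
    except Exception as e: print(e)
slat=lambda s:(hsv(s)[...,0]>8)&(hsv(s)[...,0]<28)&(hsv(s)[...,1]>40)&(hsv(s)[...,2]>185)
p=proj(c,[[.40,-.19,.02],[.50,-.19,.02],[.50,-.46,.02],[.40,-.46,.02]]);print(p.round())
x0,y0=p.min(0).astype(int)-30;x1,y1=p.max(0).astype(int)+30
x0,y0=max(x0,0),max(y0,0)
r=rect(im,x0,y0,x1,y1,slat);show('board',c,r,.02);print(np.round(r[2]).tolist())
E
```

```text
46.65 [ 0.53691293 -0.19938088  0.2996065 ] [ 0.49956481  0.50049249 -0.49945574  0.500486  ]
a 395 268
a c [ 0.6088 -0.2619  0.073 ] sides 0.0965 0.1042 ang 0.1 area 5767.5
[[340.0, 208.0], [449.0, 208.0], [449.0, 313.0], [340.0, 313.0]]
c 405 199
c c [ 0.6147 -0.2146  0.073 ] sides 0.0925 0.0479 ang 85.8 area 4993.5
[[370.0, 258.0], [383.0, 157.0], [438.0, 163.0], [426.0, 265.0]]
b 416 118
b c [ 0.6169 -0.1354  0.073 ] sides 0.0611 0.0892 ang 87.6 area 4638.5
[[356.0, 152.0], [361.0, 76.0], [471.0, 84.0], [465.0, 160.0]]
[[178. 173.]
 [279. 173.]
 [285. 401.]
 [201. 401.]]
board c [ 0.4445 -0.3114  0.02  ] sides 0.1612 0.3411 ang 0.1 area 28042.0
[[147.0, 142.0], [314.0, 142.0], [314.0, 429.0], [147.0, 429.0]]
```

```bash
python3 -c "
import cv2;im=cv2.imread('pics/w13.png');cv2.imwrite('pics/w13b.png',cv2.resize(im,(800,600),interpolation=cv2.INTER_CUBIC))"
```

```text
(no output)
```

View pics/w13b.png

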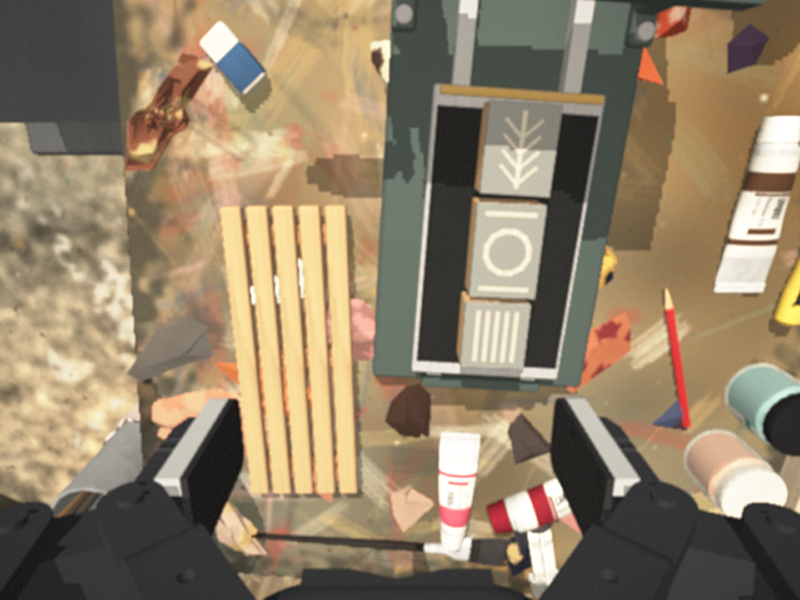

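The blocks lie in a row on the bed at 800-scale (521,150), (508,250) and (497,336), all face up. The board's corners are at (222,207), (345,207), (357,493) and (252,493).

```bash
python3 - <<'E'
from m1 import *
im,c=ld('w13')
def q(P,z):
    p=np.array([plane(c,u/1.25,v/1.25,z)[:2] for u,v in P]);e=np.roll(p,-1,0)-p
    print(p.mean(0).round(4),np.linalg.norm(e,axis=1).round(3),np.degrees(np.arctan2(e[:,1],e[:,0])).round(1))
q([(470,301),(530,304),(525,371),(463,366)],.073)
q([(476,200),(547,203),(540,300),(470,296)],.073)
q([(488,102),(561,106),(553,197),(483,193)],.073)
q([(222,207),(345,207),(357,493),(252,493)],.02)
E
```

```text
[ 0.6124 -0.2699] [0.044 0.054 0.047 0.052] [ -2.9 -89.5 175.1  86.7]
[ 0.6164 -0.2052] [0.049 0.07  0.051 0.069] [ -2.2 -89.  176.7  89.2]
[ 0.6204 -0.1368] [0.048 0.059 0.048 0.058] [ -2.8 -89.7 176.9  89.8]
[ 0.4503 -0.3167] [0.097 0.268 0.099 0.268] [   0.2  -89.1 -179.9   90.4]
```

{"method": "send_rows", "body": {
  "moves": [
    [[-1,0.02,0.037,0.0353,0],[-1,0.02,0.037,0.0353,0],[-1,0.04,0,0,0.061],[-1,0.05,0,0,0],[-1,0.05,0,0,0],[-1,0.04,0,0,0],[-1,0.018,0,0,0],[-1,0.008,0,0,0],[1,0,0,0,0],[1,0,0,0,0]]
  ]
}}

```text
time_s: 47.9
tool_pos: [0.6115, -0.2708, 0.0551]
tool_rot: [0.515, 0.484, -0.514, 0.486]
contact_force: [-1.0, -0.5, 2.1]
opening: 0.0517
```

{"method": "send_rows", "body": {
  "moves": [
    [[1,0,0,0,0],[1,0,0,0,0],[1,0,0,0,0],[1,-0.02,0,0,0],[1,-0.04,0,0,0],[1,-0.04,0,0,0],[1,0,0,0,-0.061],[1,0,0,0,0]]
  ]
}}

```text
time_s: 48.9
tool_pos: [0.611, -0.2707, 0.1552]
tool_rot: [0.5, 0.5, -0.5, 0.501]
contact_force: [1.0, 0.9, -2.0]
opening: 0.0468
```

{"method": "send_rows", "body": {
  "moves": [
    [[1,0,-0.0321,0.0267,0],[1,0,-0.0321,0.0267,0],[1,0,-0.0321,0.0267,0],[1,0,-0.0321,0.0267,0],[1,0,-0.0321,0.0267,0],[1,0.04,0,0,0],[1,0.04,0,0,0],[1,0.025,0,0,0],[1,0.013,0,0,0],[1,0.005,0,0,0]]
  ]
}}

```text
time_s: 50.15
tool_pos: [0.4506, -0.4043, 0.0305]
tool_rot: [0.5, 0.5, -0.5, 0.5]
contact_force: [0.1, 0.6, -0.2]
opening: 0.0466
```

{"method": "send_rows", "body": {
  "moves": [
    [[1,0.001,0,0,0],[1,0,0,0,0]]
  ]
}}

```text
time_s: 50.4
tool_pos: [0.4509, -0.4046, 0.0304]
tool_rot: [0.5, 0.5, -0.5, 0.501]
contact_force: [0.2, -0.6, 0.7]
opening: 0.0468
```

{"method": "send_rows", "body": {
  "moves": [
    [[-1,0,0,0,0],[-1,0,0,0,0],[-1,0,0,0,0],[-1,0,0,0,0],[-1,-0.04,0,0,0],[-1,-0.04,0,0,0],[-1,-0.04,0,0,0],[-1,0,0.0331,-0.0398,0],[-1,0,0.0331,-0.0398,0],[-1,0,0.0331,-0.0398,0]]
  ]
}}

```text
time_s: 51.65
tool_pos: [0.5505, -0.2835, 0.1497]
tool_rot: [0.5, 0.5, -0.5, 0.5]
contact_force: [1.0, 0.1, 0.2]
opening: 0.0849
```

{"method": "send_rows", "body": {
  "moves": [
    [[-1,0,0.0331,-0.0398,0],[-1,0,0.0331,-0.0398,0],[-1,0,0,0,0.061],[-1,0.04,0,0,0],[-1,0.04,0,0,0],[-1,0.016,0,0,0],[1,0,0,0,0],[1,0,0,0,0],[1,0,0,0,0],[1,0,0,0,0]]
  ]
}}

```text
time_s: 52.9
tool_pos: [0.6167, -0.2055, 0.0557]
tool_rot: [0.515, 0.484, -0.514, 0.486]
contact_force: [0.3, -0.1, 6.7]
opening: 0.0465
```

{"method": "send_rows", "body": {
  "moves": [
    [[1,0,0,0,0],[1,-0.02,0,0,0],[1,-0.04,0,0,0],[1,-0.04,0,0,0],[1,0,0,0,-0.061],[1,0,0,0,0]]
  ]
}}

```text
time_s: 53.65
tool_pos: [0.616, -0.2051, 0.1553]
tool_rot: [0.5, 0.5, -0.5, 0.501]
contact_force: [0.1, -0.1, -2.3]
opening: 0.0467
```

{"method": "send_rows", "body": {
  "moves": [
    [[1,0,-0.0331,0.0234,0],[1,0,-0.0331,0.0234,0],[1,0,-0.0331,0.0234,0],[1,0,-0.0331,0.0234,0],[1,0,-0.0331,0.0234,0],[1,0.04,0,0,0],[1,0.04,0,0,0],[1,0.025,0,0,0],[1,0.013,0,0,0],[1,0.0055,0,0,0]]
  ]
}}

```text
time_s: 54.9
tool_pos: [0.4505, -0.3223, 0.0305]
tool_rot: [0.5, 0.5, -0.5, 0.5]
contact_force: [-25.3, 23.0, 72.2]
opening: 0.0465
```

{"method": "send_rows", "body": {
  "moves": [
    [[1,0.001,0,0,0],[1,0,0,0,0],[-1,0,0,0,0],[-1,0,0,0,0],[-1,0,0,0,0],[-1,0,0,0,0],[-1,-0.04,0,0,0],[-1,-0.04,0,0,0],[-1,-0.04,0,0,0]]
  ]
}}

```text
time_s: 56.02
tool_pos: [0.4503, -0.3222, 0.1503]
tool_rot: [0.5, 0.5, -0.5, 0.5]
contact_force: [-1.0, -1.9, -0.7]
opening: 0.085
```

{"method": "send_rows", "body": {
  "moves": [
    [[-1,0,0.0339,-0.0348,0],[-1,0,0.0339,-0.0348,0],[-1,0,0.0339,-0.0348,0],[-1,0,0.0339,-0.0348,0],[-1,0,0.0339,-0.0348,0],[-1,0,0,0,0.061],[-1,0.04,0,0,0],[-1,0.04,0,0,0],[-1,0.016,0,0,0],[-1,0,0,0,0]]
  ]
}}

```text
time_s: 57.28
tool_pos: [0.6195, -0.148, 0.0527]
tool_rot: [-0.514, -0.485, 0.515, -0.485]
contact_force: [0.9, 0.5, 0.8]
opening: 0.0855
```

{"method": "send_rows", "body": {
  "moves": [
    [[1,0,0,0,0],[1,0,0,0,0],[1,0,0,0,0],[1,0,0,0,0],[1,0,0,0,0],[1,-0.02,0,0,0],[1,-0.04,0,0,0],[1,-0.04,0,0,0],[1,0,0,0,-0.061],[1,0,0,0,0]]
  ]
}}

```text
time_s: 58.52
tool_pos: [0.6198, -0.1481, 0.1545]
tool_rot: [0.5, 0.5, -0.5, 0.501]
contact_force: [0.3, 0.4, -1.5]
opening: 0.0468
```

Placing c met 72 N, so something lay beneath it, perhaps a shifted block. I'll check by measuring.

```bash
python3 - <<'E'
from m1 import *
t,_=shot('top','t14');w,cw=shot('wrist','w14');s,cs=shot('scene','s14')
for n,im,c,box in [('top',t,ct,None),('wrist',w,cw,None),('scene',s,cs,None)]:
    P=np.array([[X,Y,.048] for X in (.33,.56) for Y in (-.53,-.15)]);p=proj(c,P);print(n,p.round().tolist())
    x0,y0=np.clip(p.min(0).astype(int),0,None);x1,y1=p.max(0).astype(int)
    sub=im[y0:y1,x0:x1]
    if sub.size==0: continue
    m=((hsv(sub)[...,1]<40)&(hsv(sub)[...,2]>95)&(hsv(sub)[...,2]<225)).astype(np.uint8)
    cn,_=cv2.findContours(m,cv2.RETR_EXTERNAL,cv2.CHAIN_APPROX_NONE)
    for k in cn:
        if cv2.contourArea(k)>60:
            (u,v),wh,a=cv2.minAreaRect(k);b=cv2.boxPoints(((u+x0,v+y0),wh,a))
            q=np.array([plane(c,*g,.048)[:2] for g in b]);e=q[1]-q[0]
            print(n,np.round((u+x0,v+y0)),cv2.contourArea(k),q.mean(0).round(3),np.linalg.norm(q[1]-q[0]).round(3),np.linalg.norm(q[2]-q[1]).round(3),np.degrees(np.arctan2(e[1],e[0])).round(1),b.round().tolist())
E
```

```text
top [[525.0, 317.0], [386.0, 316.0], [523.0, 233.0], [386.0, 232.0]]
top [449. 272.] 379.0 [ 0.452 -0.322] 0.066 0.047 -89.7 [[437.0, 263.0], [461.0, 263.0], [461.0, 280.0], [437.0, 280.0]]
top [492. 258.] 294.0 [ 0.491 -0.442] 0.05 0.047 -89.6 [[483.0, 249.0], [501.0, 249.0], [501.0, 266.0], [483.0, 266.0]]
top [415. 273.] 2099.0 [ 0.448 -0.229] 0.16 0.23 -89.6 [[386.0, 231.0], [444.0, 231.0], [444.0, 315.0], [386.0, 315.0]]
wrist [[-11.0, 647.0], [-159.0, 239.0], [249.0, 647.0], [218.0, 239.0]]
wrist [ 92. 461.] 63.0 [ 0.455 -0.321] 0.016 0.004 46.4 [[84.0, 465.0], [96.0, 452.0], [100.0, 456.0], [88.0, 468.0]]
wrist [215. 306.] 5232.0 [ 0.555 -0.197] 0.039 0.095 0.0 [[183.0, 239.0], [247.0, 239.0], [247.0, 372.0], [183.0, 372.0]]
scene [[372.0, 413.0], [275.0, 314.0], [475.0, 371.0], [363.0, 288.0]]
scene [292. 400.] 150.0 [ 0.23  -0.428] 0.065 0.018 63.5 [[287.0, 412.0], [287.0, 388.0], [297.0, 388.0], [297.0, 412.0]]
scene [315. 376.] 104.5 [ 0.298 -0.388] 0.011 0.073 -31.3 [[312.0, 364.0], [318.0, 364.0], [318.0, 388.0], [312.0, 388.0]]
scene [332. 378.] 291.0 [ 0.324 -0.407] 0.156 0.033 56.4 [[321.0, 403.0], [327.0, 351.0], [343.0, 353.0], [338.0, 405.0]]
scene [416. 361.] 359.5 [ 0.486 -0.446] 0.056 0.073 31.6 [[398.0, 359.0], [409.0, 344.0], [433.0, 362.0], [423.0, 377.0]]
scene [304. 362.] 136.0 [ 0.302 -0.337] 0.082 0.014 62.3 [[300.0, 374.0], [300.0, 349.0], [307.0, 349.0], [307.0, 374.0]]
scene [365. 338.] 340.5 [ 0.447 -0.329] 0.057 0.092 33.8 [[347.0, 334.0], [358.0, 321.0], [383.0, 341.0], [372.0, 354.0]]
scene [400. 321.] 1684.5 [ 0.549 -0.306] 0.205 0.26 51.5 [[342.0, 331.0], [352.0, 285.0], [459.0, 310.0], [448.0, 356.0]]
```

{"method": "send_rows", "body": {
  "moves": [
    [[1,0,-0.0339,0.0199,0],[1,0,-0.0339,0.0199,0],[1,0,-0.0339,0.0199,0],[1,0,-0.0339,0.0199,0],[1,0,-0.0339,0.0199,0],[1,0.04,0,0,0],[1,0.04,0,0,0],[1,0.025,0,0,0],[1,0.012,0,0,0],[1,0.003,0,0,0]]
  ]
}}

```text
time_s: 59.92
tool_pos: [0.4503, -0.2478, 0.0328]
tool_rot: [0.5, 0.501, -0.5, 0.5]
contact_force: [0.2, -0.6, -0.9]
opening: 0.0464
```

```bash
python3 - <<'E'
from m1 import *
cs=cam('scene')
print('a',tri([(ct,492,257.5),(cs,415.5,360.5)]).round(4),'c',tri([(ct,449,271.5),(cs,365,337.5)]).round(4))
s=arm.get_state();print(s['tool_pos'],s['contact_force'])
E
```

```text
a [ 0.4903 -0.4422  0.0438] c [ 0.4517 -0.3233  0.043 ]
[ 0.45032599 -0.24776066  0.0328378 ] [ 0.21837503 -0.60744261 -0.85227313]
```

{"method": "send_rows", "body": {
  "moves": [
    [[1,0.001,0,0,0],[1,0.001,0,0,0],[1,0.0005,0,0,0],[1,0,0,0,0]]
  ]
}}

```text
time_s: 60.42
tool_pos: [0.4505, -0.2479, 0.0308]
tool_rot: [0.5, 0.5, -0.5, 0.501]
contact_force: [0.3, 0.6, -2.0]
opening: 0.0465
```

{"method": "send_rows", "body": {
  "moves": [
    [[1,0.001,0,0,0],[1,0,0,0,0],[-1,0,0,0,0],[-1,0,0,0,0],[-1,0,0,0,0],[-1,0,0,0,0],[-1,-0.04,0,0,0],[-1,-0.04,0,0,0],[-1,-0.04,0,0,0],[-0.55,0,0,0,0]]
  ]
}}

```text
time_s: 61.68
tool_pos: [0.4514, -0.2486, 0.1525]
tool_rot: [0.5, 0.499, -0.499, 0.502]
contact_force: [-0.4, 0.8, -0.9]
opening: 0.0697
```

{"method": "send_rows", "body": {
  "moves": [
    [[-0.55,0,0.0101,0.0487,0],[-0.55,0,0.0101,0.0487,0],[-0.55,0,0.0101,0.0487,0],[-0.55,0,0.0101,0.0487,0],[-0.55,0,0,0,0],[-0.55,0,0,0,0]]
  ]
}}

```text
time_s: 62.42
tool_pos: [0.4907, -0.442, 0.1484]
tool_rot: [0.5, 0.501, -0.5, 0.5]
contact_force: [0.5, 1.0, 0.3]
opening: 0.0662
```

```bash
python3 - <<'E'
from m1 import *
w,c=shot('wrist','w15');s=arm.get_state();print(s['tool_pos'],s['opening'])
im,c13=ld('w13')
for q in [(438,435),(440,540),(480,435),(470,550)]: print('tube',plane(c13,q[0]/1.25,q[1]/1.25,.012).round(3))
lino=lambda s:(hsv(s)[...,1]<40)&(hsv(s)[...,2]>95)&(hsv(s)[...,2]<225)
for n,P in [('a',[.4905,-.4425,.048]),('c',[.451,-.322,.048]),('b',[.4503,-.236,.048])]:
    u,v=proj(c,P)[0].astype(int);print(n,u,v)
    if v>10:
        h=55;r=rect(w,u-h,max(v-h,0),u+h,v+h,lino);show(n,c,r,.048);print(r[2].round().tolist())
# tube now, in wrist view
for P in [[.55,-.43,.012],[.57,-.45,.012]]: print(proj(c,P).round())
E
```

```text
[ 0.49089382 -0.44162285  0.14889974] 0.06604870776187709
tube [ 0.576 -0.393  0.012]
tube [ 0.582 -0.513  0.012]
tube [ 0.615 -0.393  0.012]
tube [ 0.612 -0.525  0.012]
a 315 240
a c [ 0.4906 -0.4411  0.048 ] sides 0.0465 0.0516 ang 2.1 area 6312.5
[[275.0, 198.0], [355.0, 196.0], [358.0, 278.0], [277.0, 281.0]]
c 238 15
c c [ 0.4514 -0.3307  0.048 ] sides 0.047 0.0325 ang 0.1 area 2912.0
[[194.0, 0.0], [287.0, 0.0], [287.0, 69.0], [194.0, 69.0]]
b 226 -197
[[405. 206.]]
[[433. 234.]]
```

{"method": "send_rows", "body": {
  "moves": [
    [[-0.55,0.05,0,0,0],[-0.55,0.045,0,0,0],[-0.55,0.018,0,0,0],[-0.55,0.005,0,0,0],[-0.55,0,0,0,0],[1,0,0,0,0],[1,0,0,0,0],[1,0,0,0,0],[1,0,0,0,0]]
  ]
}}

```text
time_s: 63.6
tool_pos: [0.4917, -0.4432, 0.0335]
tool_rot: [0.5, 0.499, -0.5, 0.501]
contact_force: [-0.4, 1.3, 8.0]
opening: 0.0461
```

{"method": "send_rows", "body": {
  "moves": [
    [[1,-0.02,0,0,0],[1,-0.03,0,0,0],[1,0,-0.02,-0.0185,0],[1,0,-0.02,-0.0185,0],[1,0.02,0,0,0],[1,0.02,0,0,0],[1,0.006,0,0,0],[1,0,0,0,0]]
  ]
}}

```text
time_s: 64.6
tool_pos: [0.4512, -0.4058, 0.0364]
tool_rot: [0.5, 0.5, -0.5, 0.501]
contact_force: [0.2, -0.0, -1.0]
opening: 0.0465
```

{"method": "send_rows", "body": {
  "moves": [
    [[1,0.002,0,0,0],[1,0.0015,0,0,0],[1,0,0,0,0],[-0.55,0,0,0,0],[-0.55,0,0,0,0],[-0.55,0,0,0,0],[-0.55,-0.05,0,0,0],[-0.55,-0.05,0,0,0],[-0.55,-0.05,0,0,0],[-0.55,-0.05,0,0,0]]
  ]
}}

```text
time_s: 65.85
tool_pos: [0.4508, -0.4054, 0.2337]
tool_rot: [0.5, 0.5, -0.5, 0.5]
contact_force: [0.6, -0.7, -0.2]
opening: 0.0662
```

{"method": "send_rows", "body": {
  "moves": [
    [[-1,-0.01,0,-0.05,0],[-1,-0.01,0,-0.05,0],[-1,-0.01,0,-0.05,0],[-1,-0.01,0,-0.05,0],[-1,0,0,0,0],[-1,0,0,0,0]]
  ]
}}

```text
time_s: 66.6
tool_pos: [0.4508, -0.2058, 0.272]
tool_rot: [0.499, 0.5, -0.5, 0.501]
contact_force: [0.1, -0.7, 0.8]
opening: 0.0852
```

```bash
cat > fin.py <<'E'
from m1 import *
w,c=shot('wrist','wf');t,_=shot('top','tf');s=arm.get_state();print(s['time_s'],s['tool_pos'],s['contact_force'])
lino=lambda s:(hsv(s)[...,1]<40)&(hsv(s)[...,2]>95)&(hsv(s)[...,2]<225)
for n,P,hy in [('a',[.451,-.405,.048],.038),('c',[.451,-.322,.048],.044),('b',[.4503,-.236,.048],.042)]:
  for im,cc in ((w,c),(t,ct)):
    q=proj(cc,[[P[0]+a*.035,P[1]+b*hy,.048] for a in(-1,1) for b in(-1,1)])
    x0,y0=np.clip(q.min(0).astype(int),0,None);x1,y1=q.max(0).astype(int)
    if y1<20: continue
    try: r=rect(im,x0,y0,x1,y1,lino);show(n,cc,r,.048)
    except Exception as e: print(n,e)
# bystanders, pin, handle: image change against start in top view
d=np.abs(t.astype(int)-it.astype(int)).max(2)
for n,(x0,y0,x1,y1) in dict(green=(92,198,210,230),marker=(128,234,180,256),rose=(470,212,522,232),bluepin=(250,246,268,262),pin=(314,217,328,232),wheel=(312,170,356,218)).items():
    g=d[y0:y1,x0:x1];print(n,(g>40).mean().round(3),g.mean().round(1))
print('pin top/collar proj',proj(c,[[.565,.0308,.194]]).round())
E
python3 fin.py
```

```text
66.7 [ 0.45062386 -0.20639322  0.27155649] [0.56236944 0.19783496 0.29221351]
a c [ 0.4523 -0.4041  0.048 ] sides 0.0448 0.0518 ang 0.1 area 1889.0
a c [ 0.4536 -0.4035  0.048 ] sides 0.0746 0.0659 ang -89.7 area 648.0
c c [ 0.4521 -0.323   0.048 ] sides 0.0457 0.0663 ang 0.1 area 2875.5
c c [ 0.4545 -0.3195  0.048 ] sides 0.0883 0.0686 ang -89.7 area 800.0
b c [ 0.4514 -0.2357  0.048 ] sides 0.0453 0.0587 ang 0.2 area 3161.5
b c [ 0.454  -0.2342  0.048 ] sides 0.0826 0.0685 ang -89.7 area 703.5
green 0.0 6.0
marker 0.0 4.9
rose 0.006 7.2
bluepin 0.021 6.7
pin 0.057 9.8
wheel 0.007 5.8
pin top/collar proj [[ 621. -340.]]
```

```bash
python3 -c "
from bench import arm;print(arm.job_done())"
```

```text
the job is handed in; nothing more can be done
None
```

I handed the job in at about 67 s. All three blocks were pressed in one pass and are lying flat on the drying board.

- **Pressing:** I laid blocks a, c and b lino up on the left end of the bed. I swung the wheel round with the pin and dropped it home, then cranked two full turns. The bed's right edge read −0.310 m and the brass strip −0.096 m, against −0.309 and −0.096 expected for fully right.
- **Wheel and pin:** When I pulled the pin, the side force on it vanished. The wheel and pin in the final top view look almost the same as at the start. I parked the pin before moving the blocks, because the gripper had to be free. The task listed parking last.
- **Blocks:** The wrist camera put them at (0.452, −0.404), (0.452, −0.323) and (0.451, −0.236), square to the board. For the same blocks the top camera's outlines came out too large because they included board pixels. Its centres still agreed within 4 mm.
- **Bystanders:** The tubes, the marker and the blue look-alike are unchanged in the top view.

**What went wrong:**
- Setting block_c down gave a brief wrist force of 72 N, with no certain cause. That is under the 120 N limit.
- Block_a was then found about 5 cm off, at the edge of the board. I picked it up again and put it back in place.
- My picture views had run out by then, so the last checks are by measurement only.

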